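Put the hair-pin tray away in the hasped box

TASK

The steel hair-pin tray is the middle thing of the stack: lift the bamboo soap rack with its soap off it and set it aside, and lay the tray flat in the clear box; put the rack, soap still in it, squarely back on the terracotta dish, lying the same way as the dish. With the tray in, swing the box's door shut, and only then swing the steel hasp over the catch until it lies flat. Leave the cup, the jar and the comb where they are.

Things in the scene. Friction and masses are not known exactly. Their poses are not given: they have to be found in the camera images.
- box: Clear acrylic box fixed to the shelf, open on top under its swing door. Outside 130 (x) x 150 (y) x 58 mm high, walls and floor 4 mm thick, inside 122 x 142 mm. Origin: centre of its underside on the shelf; z up, +x from the hasp side to the side of the door hinge. The hasp side faces roughly towards the robot.
- door (a joint): The box's swing door, a clear flat plate 130 x 150 x 4 mm hinged along the box's far (+x) upper edge. 0 = shut, flat on the rim (top face 62 mm above the shelf); grows as it opens upward and away, 1.57 = upright, stop at 2.1. A stiff hinge holds it at any angle: moving it takes 1 to 3 N at mid-plate. It carries the catch: a steel wire staple 16 mm wide, standing 12 mm above the door's top face, 20 mm in from its free edge (45 mm to -x of the box's centre when shut).
- door_hinge (a point): Middle of the door's hinge line, 65 mm to +x of the box's centre and 58 mm above the shelf; the line runs along the box's y.
- door_edge (a point): Middle of the door's free edge, 130 mm from the hinge line.
- hasp (a joint): The steel hasp: a flat strap 56 mm long, 40 mm wide, 4 mm thick, hinged on a bracket at the box's front. 0 = swung over, lying flat on the shut door with its window (24 x 20 mm, from 16 to 40 mm from the hinge) round the staple, top face 66 mm above the shelf; grows as it swings up and out towards the front, 1.57 = upright, stop at 2.3. Light friction (about 0.5 N at its tip) holds it at any angle. The solid bar at its end (40 to 56 mm from the hinge) can be pressed on.
- hasp_hinge (a point): Middle of the hasp's hinge line, 72 mm to -x of the box's centre, 64 mm above the shelf; the line runs along the box's y.
- hasp_tip (a point): Middle of the hasp's free end, 56 mm from its hinge.
- dish: Terracotta soap dish at the bottom of the stack, loose, 130 (x) x 92 (y) mm, with six flat-topped ribs across it (14 mm wide, 6 mm gaps, 80 mm long); the ribs' tops are 26 mm above the shelf and carry the stack. Origin: centre of its underside. The stack starts with all its parts lying roughly along the dish's x.
- tray_mid (a point): Centre, half-way up, of the open steel hair-pin tray: 100 (x) x 54 (y) x 22 mm high, walls 3 mm. It stands on the dish's ribs under the rack. The pins are part of it.
- rack_mid (a point): Centre, half-way up, of the slatted bamboo soap rack: 110 (x) x 62 (y) x 22 mm high with a flat underside, side rails 22 mm high along x. It stands on the rim of the tray (its underside 48 mm above the shelf). Empty of fixings: it stands as well on the dish's ribs or on the shelf.
- soap_mid (a point): Centre of the loose bar of soap, 80 x 44 x 20 mm, lying in the rack on its slats (6 mm above the rack's underside), its top 4 mm above the rack's rails.
- cup: Pink plastic cup, upright, rim radius 34 mm, 90 mm high. Origin: centre of its underside.
- jar: Round closed glass jar, radius 35 mm, 85 mm high. Origin: centre of its underside.
- comb_mid (a point): Middle of the bamboo comb lying flat: 150 (x) x 39 (y) x 6 mm.

How it is judged:
By the outcome, as a careful person would: the job done as asked, in the order asked, and still so for the second after the job is handed in, with the robot touching nothing.
It also fails if it takes over 72 s, if anything falls off the work surface, if the arm or the gripper's body presses on something with over 40 N, if the wrist force passes 120 N, or if a joint passes its speed limit or range.

ROBOT

A 6-joint arm with a two-finger parallel gripper is mounted at the origin on the work surface. World frame = base frame: x ahead of the robot, y to its left, z up, the work surface at z = 0. Lengths are in m, angles in rad, forces in N, time in s.
With the tool pointing down it reaches from about 0.25 to 0.725 m from the base axis. Payload 4 kg.
Tool frame: the origin (TCP) lies midway between the tips of the shut fingers; the grasp point (between the pads) lies 19 mm behind it; z points along the fingers, y is the direction in which the jaws open and shut (so a half turn about z gives the same grasp; the last joint's range is limited). The gripper opens to 85 mm and grips with 20 to 120 N. Pads are 22 mm wide; open, the fingers measure 114 mm over their backs; the gripper's body (76 mm by 85 mm) begins 54 mm behind the grasp point. The pads swing forward as they close: fully open they stand 13 mm farther back than shut.
Start: joints at [-1.302, 0.241, 0.005, 1.335, 0, 1.571], TCP at [0.133, -0.482, 0.231] pointing down, gripper open.
Joint ranges: [-2.72, 2.72], [-1.05, 1.87], [-1.09, 1.28], [-1.99, 2.15], [-1.42, 1.44], [-3.14, 3.14]. Speed limits (rad/s): [2.79, 2.79, 3.14, 3.14, 3.14, 3.14].

INTERFACE

Orientations are given as a unit quaternion [x, y, z, w].
In Python, from workcell import monitor, cams, order gives the robot as it stands.
- The arm moves only by the tool send_rows, never from a script. Its argument "moves" is a list of rows, each a list of 4 numbers: the shift along the tool's x, y, z as a fraction of full scale, then the turn about the tool's z as a fraction of full scale. A call has 1 to 20 rows; each row shifts and turns the commanded pose from where the row before left it, along the tool's axes as they then stand; what a row does not reach is not made up. Full scale, the value 1, is 100 cm for a shift and 0.1 rad for a turn. A row lasts 1/10 s, in which the tool goes at most 50 mm and 8.59 degrees, less where a joint would pass 70% of its speed; a pose out of reach is approached as far as the arm can. A call with a number of a shift or a turn outside -1 to 1 is refused whole. A call with a gripper value outside its range is refused whole. "claw" is the gripper's target within -1 to 1 (fully open at 1, half-way at 0, shut at -1), set as the call begins (left out, the last holds). The fingers move at their own pace and stop on an object; the grip force is fixed at half the most. Time passes only in rows, so rows that do not move let the fingers close. It gives the time, the measured TCP pose, the force and the opening at its end, in the units of the state.
- monitor.get_obs(): the state, without advancing time (a new reading comes with each control period).
- cams.camera(name): name is "scene" or "top" or "wrist"; returns (picture, depth): 420x560x3 uint8, blue, green, red; 420x560 float32, m along the optical axis (not along the pixel's ray), 0 where there is no reading.
- cams.camera_info(name): a dict with "intrinsics" (3x3 intrinsics, pixels), "T" (4x4, takes a point from camera to world coordinates); the wrist camera has in their place "mount" (4x4, takes a point from camera to tool coordinates, whose origin is the TCP and whose axes are the flange's). Camera axes: x right, y up, looking along -z (the intrinsics and any distortion apply to the point x, -y, -z); pixel columns grow to the right and rows downward; lengths in m; the calibration is good to about 2 mm. A picture is of the moment at which its call begins: read the wrist's pose just before it. camera_info takes no time and is no camera call.
- order.job_done(): hands the job in, once; it reports no verdict.
The state is a dict: "clock": time; "joint_pos": joint angles; "joint_vel": joint speeds; "tau": joint torques, N m; "eef_pos": TCP position; "tool_rot": TCP orientation; "ft_force": force on the tool from outside, world axes, zero at the start; "ft_torque": the same for the moment, N m; "grip_width": finger opening in m.
Only numpy, scipy, OpenCV 4.12 (cv2) and the standard library are available. Lean on these libraries where they do the work, as an engineer would, in place of code of your own. Each camera call takes 0.05 s, during which the arm holds its last target.

## Working session

There is one attempt and no reset: what is moved stays moved. The work goes in short steps, Python scripts to look and compute and a tool call to move; the robot and the scene stay as the last step left them, time stands still between calls to the robot, and variables do not carry over. Pictures are saved under pics/ and viewed, and the job is handed in when it is done.

Besides the shell and the picture viewer there is one more tool, called after "Call:" as a command line: name --pt "numbers of a row" for each row, then --argument value for the rest. send_rows: Moves the arm, as the interface text tells. Its arguments: {"type":"object","properties":{"moves":{"type":"array","items":{"type":"array","items":{"type":"number","minimum":-1,"maximum":1}}},"claw":{"type":"number"}},"required":["moves"]}

```bash
ls; mkdir -p pics
python3 - <<'E'
from workcell import monitor,cams,order
import cv2,json
print(monitor.get_obs())
for n in ["scene","top","wrist"]:
    im,d=cams.camera(n); cv2.imwrite(f"pics/{n}0.png",im); 
    import numpy as np; np.save(f"{n}0.npy",d); print(n,cams.camera_info(n))
E
```

```text
pics
{'clock': 0.0, 'joint_pos': array([-1.30199821e+00,  2.41427302e-01,  3.73559861e-03,  1.33519714e+00,
       -1.13797017e-05,  1.57079202e+00]), 'joint_vel': array([-1.54891601e-03,  3.16789718e-04, -1.80218109e-05,  8.34619033e-04,
        8.37206052e-04, -1.75027744e-03]), 'tau': array([-1.65718444e-03, -3.72315431e+01,  2.52409852e+01,  1.69033353e-02,
       -4.16455009e-05,  3.31730782e-06]), 'eef_pos': array([ 0.13261691, -0.48144291,  0.23041014]), 'tool_rot': array([ 9.90981201e-01,  1.33996883e-01, -1.45829688e-04, -1.03606253e-03]), 'ft_force': array([ 0.27429648, -0.33537795,  0.13573215]), 'ft_torque': array([-0.00593813, -0.04253322, -0.02057116]), 'grip_width': 0.08523663202114376}
scene {'intrinsics': array([[394.43383474,   0.        , 284.15052216],
       [  0.        , 394.43383474, 203.04764217],
       [  0.        ,   0.        ,   1.        ]]), 'T': array([[-0.82839656, -0.29405281,  0.47675158,  1.02200353],
       [ 0.55966434, -0.46964945,  0.68279222,  0.64917882],
       [ 0.02312915,  0.83244359,  0.55362687,  0.59111721],
       [ 0.        ,  0. 
[... 289 characters left out ...]
99958496,  0.02322409,  0.01704578,  0.01289886],
       [ 0.01935488,  0.10313317,  0.99447923,  1.09179638],
       [ 0.        ,  0.        ,  0.        ,  1.        ]])}
wrist {'intrinsics': array([[323.55519784,   0.        , 284.05763226],
       [  0.        , 323.55519784, 211.68960178],
       [  0.        ,   0.        ,   1.        ]]), 'mount': array([[-5.59440162e-05,  9.65570622e-01,  2.60141058e-01,
         6.60533443e-02],
       [ 9.99999994e-01,  7.97906148e-05, -8.11077571e-05,
        -7.32921644e-04],
       [-9.90720825e-05,  2.60141052e-01, -9.65570621e-01,
        -1.42730734e-01],
       [ 0.00000000e+00,  0.00000000e+00,  0.00000000e+00,
         1.00000000e+00]])}
```

View pics/top0.png

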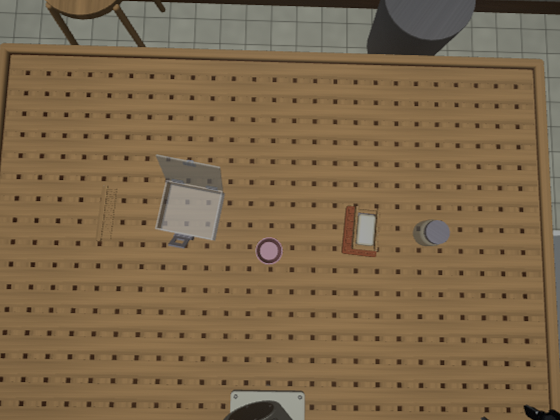

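View pics/scene0.png

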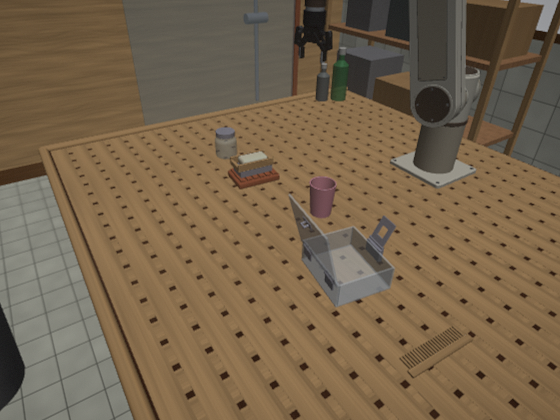

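View pics/wrist0.png

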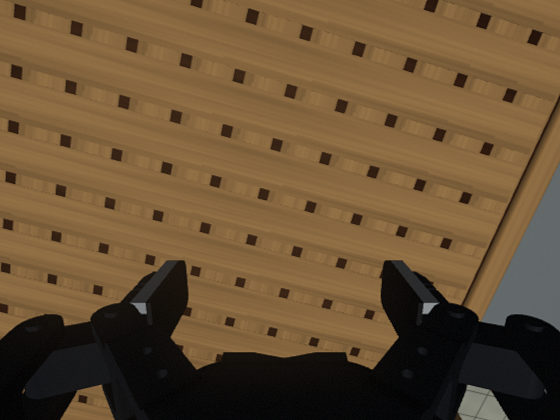

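```bash
cat > h.py <<'E'
import numpy as np,cv2
from workcell import monitor,cams,order
from scipy.spatial.transform import Rotation as R
def camT(name,obs=None):
    i=cams.camera_info(name)
    if name!="wrist": return i["intrinsics"],i["T"]
    T=np.eye(4);T[:3,:3]=R.from_quat(obs["tool_rot"]).as_matrix();T[:3,3]=obs["eef_pos"]
    return i["intrinsics"],T@i["mount"]
def ray(K,T,uv):
    uv=np.atleast_2d(uv).astype(float)
    d=np.c_[(uv[:,0]-K[0,2])/K[0,0],-(uv[:,1]-K[1,2])/K[1,1],-np.ones(len(uv))]
    return T[:3,3],d@T[:3,:3].T
def plane(K,T,uv,z):
    o,d=ray(K,T,uv); return o+d*((z-o[2])/d[:,2])[:,None]
def proj(K,T,P):
    P=np.atleast_2d(P);c=(P-T[:3,3])@T[:3,:3]
    return np.c_[K[0,0]*c[:,0]/-c[:,2]+K[0,2],K[1,1]*-c[:,1]/-c[:,2]+K[1,2]]
def depthpts(K,T,d):
    v,u=np.mgrid[:d.shape[0],:d.shape[1]]
    o,dd=ray(K,T,np.c_[u.ravel(),v.ravel()])
    return (o+dd*d.ravel()[:,None]).reshape(*d.shape,3)
def crop(im,x0,x1,y0,y1,s,fn):
    cv2.imwrite(fn,cv2.resize(im[y0:y1,x0:x1],None,fx=s,fy=s,interpolation=cv2.INTER_CUBIC))
E
python3 - <<'E'
from h import *
im=cv2.imread("pics/top0.png")
crop(im,320,460,180,280,5,"pics/t0a.png"); crop(im,80,240,140,260,5,"pics/t0b.png")
im=cv2.imread("pics/scene0.png");crop(im,200,400,110,310,4,"pics/s0a.png")
crop(im,270,410,180,300,5,"pics/s0b.png")
d=np.load("top0.npy");K,T=camT("top");P=depthpts(K,T,d)
for u,v in [(366,230),(350,230),(348,245),(268,250),(435,233),(190,210),(190,170),(180,240),(107,215)]: print(u,v,P[v,u].round(3))
E
```

```text
366 230 [ 0.514 -0.24   0.075]
350 230 [ 0.516 -0.211  0.02 ]
348 245 [ 0.476 -0.206  0.02 ]
268 250 [0.458 0.008 0.003]
435 233 [ 0.51  -0.413  0.085]
190 210 [0.562 0.222 0.005]
190 170 [0.645 0.2   0.143]
180 240 [0.48  0.246 0.001]
107 215 [0.543 0.445 0.003]
```

View pics/t0a.png

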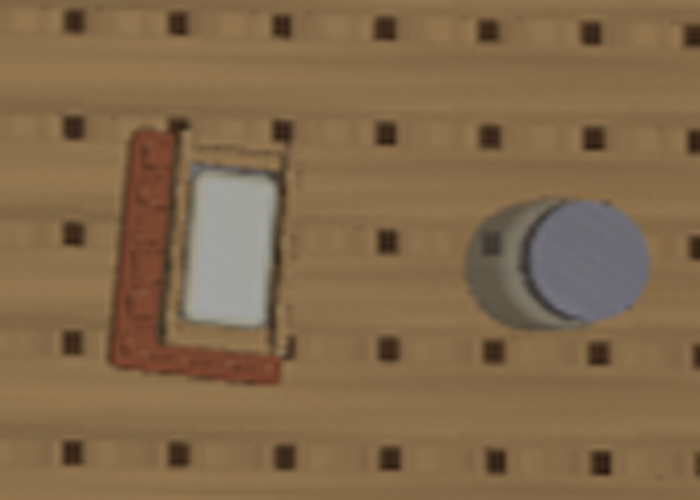

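View pics/t0b.png

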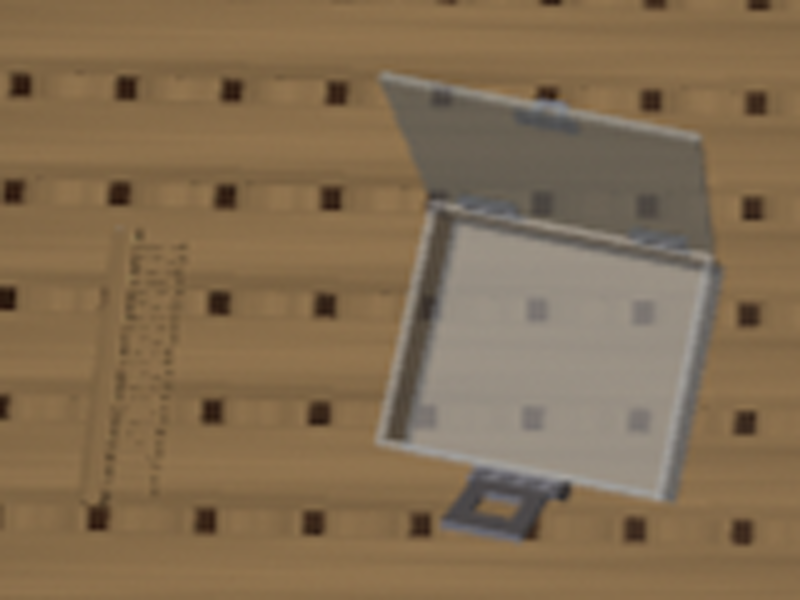

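View pics/s0b.png

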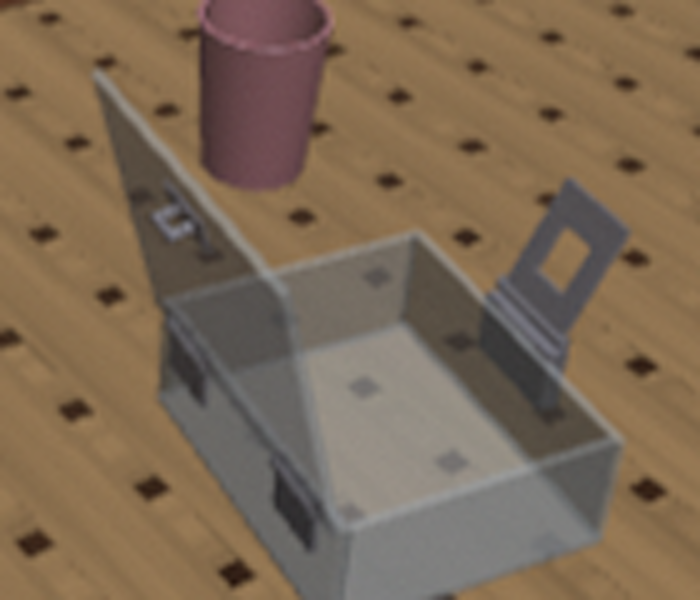

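View pics/s0a.png

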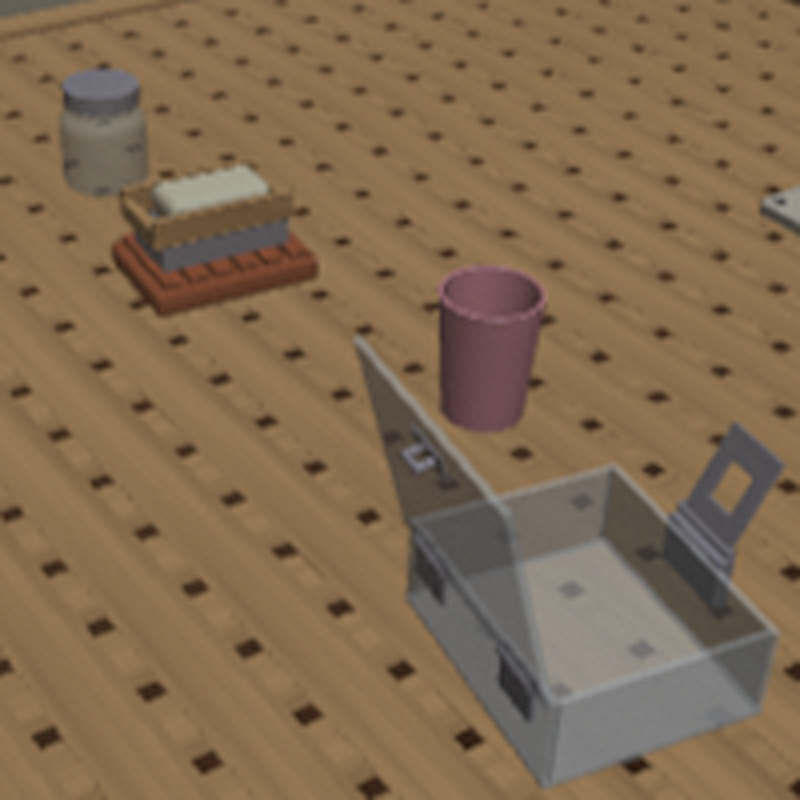

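Run:
```python
from h import *
K,T=camT("top")
c=np.array([[435,205],[717,262],[670,498],[380,440]])/5+[80,140]-.5+.1
q=plane(K,T,c,.058);print("rim",q.round(4));ctr=q.mean(0);print(ctr)
ax=(q[0]+q[1]-q[2]-q[3]);print("yaw x",np.degrees(np.arctan2(ax[1],ax[0])),[np.linalg.norm(q[i]-q[(i+1)%4]).round(4) for i in range(4)])
yaw=np.arctan2(ax[1],ax[0]);ex=np.array([np.cos(yaw),np.sin(yaw),0]);ez=np.array([0,0,1.])
# door edge midpoint: intersect ray with plane containing ex,ez ; fit angle
for e,s in [([382,75],1),([700,138],-1)]:
    uv=np.array(e)/5+[80,140]-.4
    best=min(((np.linalg.norm(proj(K,T,ctr+np.array([0,0,.0])+ex*(.065+.13*np.cos(np.pi-a) *-1*-1)*1+ez*.13*np.sin(a)+np.array([-ex[1],ex[0],0])*.075*s)[0]-uv),a) for a in np.arange(1.2,2.1,.01)));print("door",best)
# cos(pi-a): a=0 ->-.13 ok
e=np.array([[(445+522)/2,(525+540)/2]])/5+[80,140]-.4
ch=ctr*1;ch[2]=.064
print("hasp",min((np.linalg.norm(proj(K,T,ch-ex*.072+.056*(np.cos(a)*ex+np.sin(a)*ez))[0]-e[0]),a) for a in np.arange(1.,2.3,.01)))
im=cv2.imread("pics/top0.png");hsv=cv2.cvtColor(im,cv2.COLOR_BGR2HSV)
def rect(m,z,n):
    cs,_=cv2.findContours(m.astype(np.uint8),cv2.RETR_EXTERNAL,cv2.CHAIN_APPROX_NONE);cc=max(cs,key=cv2.contourArea)
    w=plane(K,T,cc[:,0,:],z)[:,:2]
    r=cv2.minAreaRect((w*1000).astype(np.float32));print(n,r,cv2.boxPoints(r).round(1).tolist())
reg=np.zeros(im.shape[:2],bool);reg[190:270,330:400]=1
print(im[230,366],hsv[230,366],hsv[230,348],hsv[247,360],hsv[230,357])
rect(reg&(hsv[...,1]<60)&(hsv[...,2]>120),.074,"soap")
rect(reg&(hsv[...,1]>130)&(hsv[...,0]<10),.026,"dish")
# rack corners
rc=np.array([[182,132],[288,150],[287,355],[166,343]])/5+[320,180]-.4
q=plane(K,T,rc,.07);print(q.round(4),q.mean(0))
dc=np.array([[133,130],[110,365],[280,383]])/5+[320,180]-.4
q=plane(K,T,dc,.023);print(q.round(4),(q[0]+q[2])/2)
```

```text
rim [[0.632  0.2756 0.058 ]
 [0.6056 0.1284 0.058 ]
 [0.4829 0.1482 0.058 ]
 [0.5093 0.2977 0.058 ]]
[0.55742611 0.21245155 0.058     ]
yaw x -9.698946050114337 [np.float64(0.1495), np.float64(0.1243), np.float64(0.1518), np.float64(0.1247)]
door (np.float64(0.8340967218412927), np.float64(1.8600000000000005))
door (np.float64(1.206316428496155), np.float64(1.8500000000000005))
hasp (np.float64(0.5972736238532644), np.float64(2.0100000000000007))
[156 161 160] [ 36   8 161] [ 10 150 112] [ 17 115 138] [ 21  46 105]
soap ((516.1028442382812, -239.1962432861328), (41.48182678222656, 77.33245086669922), 85.56261444091797) [[475.8999938964844, -256.8999938964844], [553.0, -262.8999938964844], [556.2999877929688, -221.5], [479.20001220703125, -215.5]]
dish ((513.7982177734375, -237.36166381835938), (88.00228881835938, 124.1826400756836), 84.73855590820312) [[447.8999938964844, -275.5], [571.5999755859375, -286.8999938964844], [579.7000122070312, -199.1999969482422], [456.0, -187.89999389648438]]
[[ 0.5758 -0.2158  0.07  ]
 [ 0.5677 -0.2706  0.07  ]
 [ 0.4627 -0.2695  0.07  ]
 [ 0.4674 -0.2076  0.07  ]] [ 0.51840706 -0.24084418  0.07      ]
[[ 0.5817 -0.1998  0.023 ]
 [ 0.4556 -0.1879  0.023 ]
 [ 0.448  -0.2786  0.023 ]] [ 0.51485357 -0.23921606  0.023     ]
```

```bash
cat >> h.py <<'E'
def yaw(o):
    m=R.from_quat(o["tool_rot"]).as_matrix();return np.arctan2(m[1,0],m[0,0])
def go(pos,yw=None):
    o=monitor.get_obs();m=R.from_quat(o["tool_rot"]).as_matrix()
    d=m.T@(np.array(pos)-o["eef_pos"]);t=0
    if yw is not None: t=-((yw-yaw(o)+np.pi)%(2*np.pi)-np.pi)
    print("t",o["clock"],"at",o["eef_pos"].round(4),"yaw",yaw(o).round(4),"j6",o["joint_pos"][5].round(2),"w",round(o["grip_width"],4),"F",o["ft_force"].round(1))
    print("tool shift (m)",d.round(4),"turn (x0.1rad)",round(t*10,2))
E
python3 -c "
from h import *
go([.45,-.24,.2],-.08)"
```

```text
t 0.15 at [ 0.1327 -0.4816  0.2306] yaw 0.2688 j6 1.57 w 0.0856 F [-0.3 -0.3 -0.3]
tool shift (m) [ 0.3701 -0.1486  0.0309] turn (x0.1rad) 3.49
```

Call:
send_rows --pt "0.037 -0.0149 0.003 0" --pt "0.037 -0.0149 0.003 0" --pt "0.037 -0.0149 0.003 0" --pt "0.037 -0.0149 0.003 0" --pt "0.037 -0.0149 0.003 0" --pt "0.037 -0.0149 0.003 0" --pt "0.037 -0.0149 0.003 0" --pt "0.037 -0.0149 0.003 0" --pt "0.037 -0.0149 0.003 0" --pt "0.037 -0.0149 0.003 0" --pt "0 0 0 0.9" --pt "0 0 0 0.9" --pt "0 0 0 0.9" --pt "0 0 0 0.8" --pt "0 0 0 0" --claw 1

```text
clock: 1.65
eef_pos: [0.4498, -0.2399, 0.2009]
tool_rot: [0.999, -0.04, -0.0, -0.0]
ft_force: [0.0, -0.4, 0.5]
grip_width: 0.0853
```

```bash
cat >> h.py <<'E'
def wshot(fn):
    o=monitor.get_obs();im,d=cams.camera("wrist");cv2.imwrite(fn,im);K,T=camT("wrist",o);np.savez(fn[:-3]+"npz",K=K,T=T,d=d);return im,d,K,T
E
python3 -c "
from h import *
go([.45,-.24,.2],-.08)
wshot('pics/w1.png')"
```

```text
t 1.65 at [ 0.4498 -0.2399  0.2009] yaw -0.0808 j6 2.73 w 0.0853 F [ 0.  -0.4  0.5]
tool shift (m) [0.0002 0.     0.0009] turn (x0.1rad) -0.01
```

View pics/w1.png

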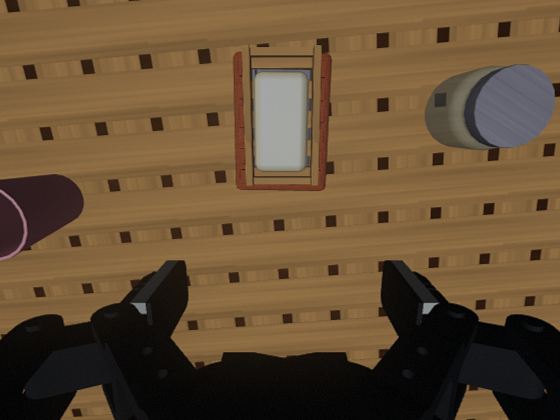

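Run:
```python
from h import *
im=cv2.imread("pics/w1.png");crop(im,220,350,35,200,4,"pics/w1a.png")
```

```text
(no output)
```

View pics/w1a.png

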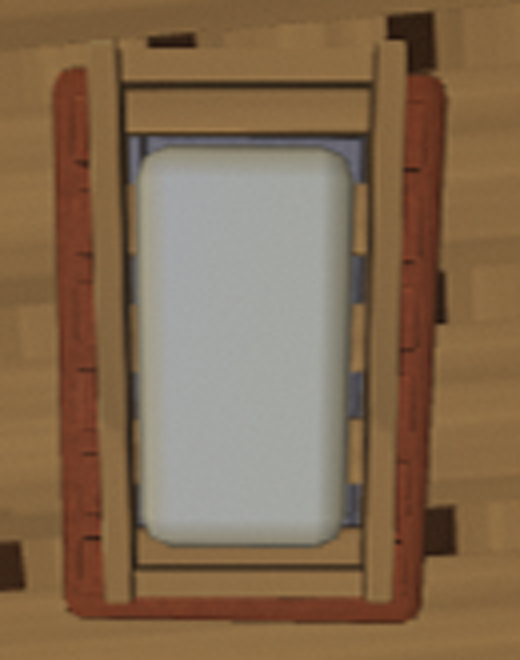

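```bash
cat >> h.py <<'E'
def quad(K,T,c,z,off,s,n):
    c=np.array(c)/s+off-.5+.5/s; q=plane(K,T,c,z); m=q.mean(0)
    a=q[0]+q[1]-q[2]-q[3]; print(n,m[:2].round(4),"yaw %.4f"%np.arctan2(a[1],a[0]),"sides",[np.linalg.norm(q[i]-q[(i+1)%4]).round(4) for i in range(4)]); return q
E
python3 - <<'E'
from h import *
z=np.load("pics/w1.npz");K,T=z["K"],z["T"]
quad(K,T,[(87,40),(407,42),(392,601),(107,602)],.07,[220,35],4,"rack")
quad(K,T,[(54,72),(447,76),(420,621),(68,618)],.022,[220,35],4,"dish")
quad(K,T,[(137,147),(352,147),(345,547),(142,547)],.070,[220,35],4,"soap")
E
```

```text
rack [ 0.52   -0.2429] yaw -0.0782 sides [np.float64(0.0615), np.float64(0.1089), np.float64(0.0611), np.float64(0.1095)]
dish [ 0.5151 -0.2419] yaw -0.0954 sides [np.float64(0.0893), np.float64(0.1261), np.float64(0.089), np.float64(0.1262)]
soap [ 0.5165 -0.2417] yaw -0.0862 sides [np.float64(0.0421), np.float64(0.0786), np.float64(0.043), np.float64(0.0786)]
```

Call:
send_rows --pt "0 0 0 -1" --pt "0 0 0 -1" --pt "0 0 0 -1" --pt "0 0 0 -1" --pt "0 0 0 -1" --pt "0 0 0 -1" --pt "0 0 0 -1" --pt "0 0 0 -1" --pt "0 0 0 -1" --pt "0 0 0 -1" --pt "0 0 0 -1" --pt "0 0 0 -1" --pt "0 0 0 -1" --pt "0 0 0 -1" --pt "0 0 0 -1" --pt "0 0 0 -1" --pt "0 0 0 -1" --pt "0 0 0 -1" --pt "0 0 0 -1" --pt "0 0 0 -1"

```text
clock: 3.7
eef_pos: [0.4498, -0.2401, 0.2012]
tool_rot: [0.572, 0.82, -0.0, -0.0]
ft_force: [-1.2, 0.4, 0.4]
grip_width: 0.0856
```

Call:
send_rows --pt "0 0 0 -1" --pt "0 0 0 -1" --pt "0 0 0 -1" --pt "0 0 0 -1" --pt "0 0 0 -1" --pt "0 0 0 -1" --pt "0 0 0 -1" --pt "0 0 0 -1" --pt "0 0 0 -1" --pt "0 0 0 -1" --pt "0 0 0 -1" --pt "0 0 0 -0.44" --pt "0 0 0 0"

```text
clock: 5.0
eef_pos: [0.4498, -0.2402, 0.2012]
tool_rot: [0.039, 0.999, 0.0, -0.0]
ft_force: [0.6, 0.4, 0.4]
grip_width: 0.0849
```

```bash
python3 -c "
from h import *
go([.52,-.243,.11],np.pi-.08)"
```

```text
t 5.0 at [ 0.4498 -0.2402  0.2012] yaw 3.0638 j6 -0.41 w 0.0849 F [0.6 0.4 0.4]
tool shift (m) [-0.0703  0.0026  0.0911] turn (x0.1rad) 0.02
```

Call:
send_rows --pt "-0.035 0.0013 0.03 0" --pt "-0.0353 0.0013 0.03 0" --pt "0 0 0.03 0" --pt "0 0 0.025 0" --pt "0 0 0.022 0" --pt "0 0 0.014 0" --pt "0 0 0.006 0" --pt "0 0 0 0"

```text
clock: 5.8
eef_pos: [0.5195, -0.2428, 0.0434]
tool_rot: [0.039, 0.999, 0.0, -0.001]
ft_force: [0.2, -0.0, -0.7]
grip_width: 0.0851
```

```bash
python3 -c "
from h import *
go([.52,-.243,.044],np.pi-.08)
wshot('pics/w2.png')"
```

```text
t 5.8 at [ 0.5195 -0.2428  0.0434] yaw 3.0627 j6 -0.36 w 0.0851 F [ 0.2 -0.  -0.7]
tool shift (m) [-0.0005 -0.0002 -0.0006] turn (x0.1rad) 0.01
```

View pics/w2.png

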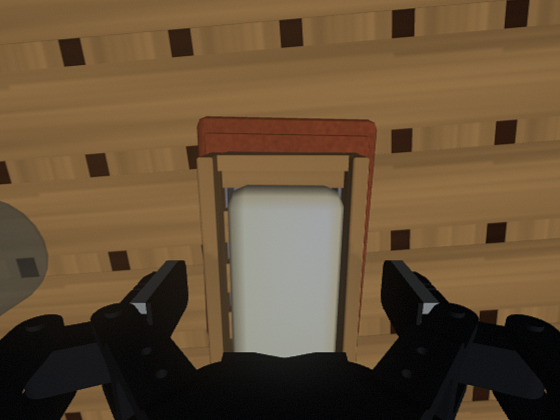

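Call:
send_rows --pt "0 0 0 0" --pt "0 0 0 0" --pt "0 0 0 0" --pt "0 0 0 0" --pt "0 0 0 0" --pt "0 0 0 0" --claw -1

```text
clock: 6.45
eef_pos: [0.5213, -0.2437, 0.0459]
tool_rot: [0.039, 0.999, -0.001, 0.001]
ft_force: [-0.6, -0.1, 5.6]
grip_width: 0.061
```

```bash
python3 -c "
from h import *
go([.52,-.243,.1],np.pi-.08)
wshot('pics/w3.png')"
```

```text
t 6.45 at [ 0.5213 -0.2437  0.0459] yaw 3.0627 j6 -0.36 w 0.061 F [-0.6 -0.1  5.6]
tool shift (m) [ 0.0012  0.0005 -0.0541] turn (x0.1rad) 0.01
```

View pics/w3.png

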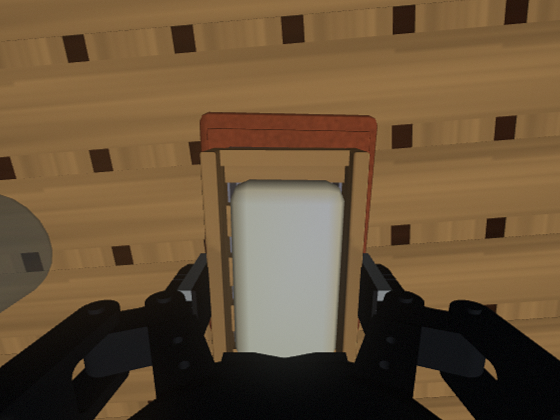

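Call:
send_rows --pt "0 0 -0.005 0" --pt "0 0 -0.012 0" --pt "0 0 -0.02 0" --pt "0 0 -0.02 0" --pt "0 0 -0.01 0" --pt "0 0 0 0"

```text
clock: 7.1
eef_pos: [0.5214, -0.2436, 0.1133]
tool_rot: [0.039, 0.999, -0.001, 0.002]
ft_force: [0.6, -0.7, -2.1]
grip_width: 0.0606
```

```bash
python3 -c "
from h import *
go([.36,-.22,.1],np.pi-.08)
im,d=cams.camera('scene');crop(im,200,350,110,230,5,'pics/s4.png')"
```

```text
t 7.1 at [ 0.5214 -0.2436  0.1133] yaw 3.0628 j6 -0.36 w 0.0606 F [ 0.6 -0.7 -2.1]
tool shift (m) [0.1628 0.0108 0.0127] turn (x0.1rad) 0.01
```

View pics/s4.png

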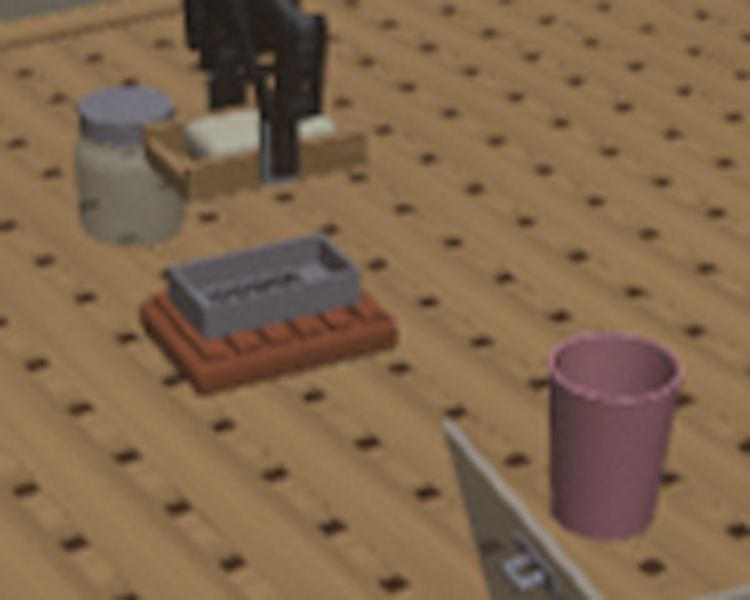

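Call:
send_rows --pt "0.02 0.0013 0 0" --pt "0.035 0.0023 0 0" --pt "0.035 0.0023 0.01 0" --pt "0.035 0.0023 0.02 0" --pt "0.025 0.0016 0.02 0" --pt "0.013 0.001 0.02 0" --pt "0 0 0.02 0" --pt "0 0 0.014 0" --pt "0 0 0.005 0" --pt "0 0 0.001 0" --pt "0 0 0 0"

```text
clock: 8.25
eef_pos: [0.3587, -0.2195, 0.0013]
tool_rot: [0.039, 0.999, 0.0, -0.0]
ft_force: [-0.3, -1.4, -1.6]
grip_width: 0.0605
```

```bash
python3 -c "
from h import *
go([.36,-.22,.0],np.pi-.08)"
```

```text
t 8.25 at [ 0.3587 -0.2195  0.0013] yaw 3.0629 j6 -0.47 w 0.0605 F [-0.3 -1.4 -1.6]
tool shift (m) [-0.0014 -0.0004  0.0013] turn (x0.1rad) 0.01
```

Call:
send_rows --pt "0 0 0.001 0" --pt "0 0 0.001 0" --pt "0 0 0 0"

```text
clock: 8.55
eef_pos: [0.3589, -0.2196, -0.0004]
tool_rot: [0.039, 0.999, -0.0, 0.0]
ft_force: [0.2, 0.4, -1.6]
grip_width: 0.0607
```

Call:
send_rows --pt "0 0 0.001 0" --pt "0 0 0.001 0" --pt "0 0 0 0"

```text
clock: 8.85
eef_pos: [0.3588, -0.2196, -0.0021]
tool_rot: [0.039, 0.999, -0.0, 0.0]
ft_force: [-0.3, 1.4, 4.1]
grip_width: 0.0608
```

Call:
send_rows --pt "0 0 0 0" --pt "0 0 0 0" --pt "0 0 0 0" --pt "0 0 0 0" --pt "0 0 -0.01 0" --pt "0 0 -0.03 0" --pt "0 0 -0.04 0" --pt "-0.03 0 -0.04 0" --pt "-0.03 0 -0.035 0" --pt "0 0 0 0" --claw 1

```text
clock: 9.85
eef_pos: [0.4254, -0.2268, 0.1589]
tool_rot: [0.039, 0.999, -0.003, 0.007]
ft_force: [0.1, 0.2, -0.1]
grip_width: 0.0855
```

```bash
python3 -c "
from h import *
go([.516,-.243,.16],np.pi-.08)
wshot('pics/w5.png')
im,d=cams.camera('top');cv2.imwrite('pics/t5.png',im);crop(im,300,440,180,310,5,'pics/t5a.png')"
```

```text
t 9.85 at [ 0.4254 -0.2268  0.1589] yaw 3.0644 j6 -0.41 w 0.0855 F [ 0.1  0.2 -0.1]
tool shift (m) [-0.0915 -0.0092  0.0003] turn (x0.1rad) 0.03
```

View pics/w5.png

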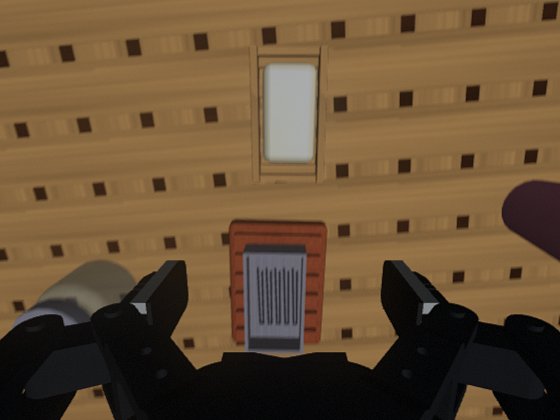

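View pics/t5a.png

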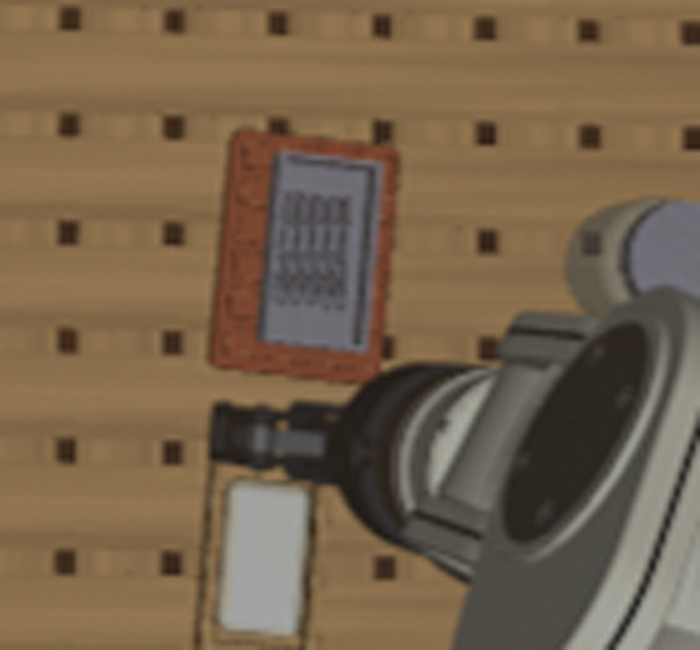

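Run:
```python
from h import *
im=cv2.imread("pics/w5.png");crop(im,215,340,205,360,4,"pics/w5a.png")
```

```text
(no output)
```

View pics/w5a.png

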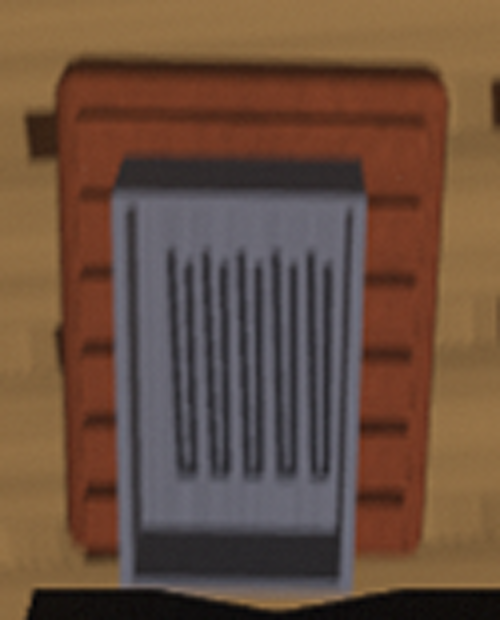

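Run:
```python
from h import *
z=np.load("pics/w5.npz");K,T=z["K"],z["T"]
quad(K,T,[(355,590),(119,590),(110,192),(366,193)],.048,[215,205],4,"tray")
quad(K,T,[(366,192),(110,192),(124,158),(364,158)],.048,[215,205],4,"x")
quad(K,T,[(416,556),(76,553),(55,63),(449,70)],.024,[215,205],4,"dish")
im=cv2.imread("pics/t5.png")
K,T=camT("top")
quad(K,T,[(275,148),(386,160),(368,352),(260,340)],.048,[300,180],5,"tray top")
```

```text
tray [ 0.5144 -0.2425] yaw -0.0881 sides [np.float64(0.0547), np.float64(0.0995), np.float64(0.0539), np.float64(0.0991)]
x [ 0.4611 -0.2372] yaw -0.2480 sides [np.float64(0.0539), np.float64(0.0083), np.float64(0.0502), np.float64(0.0077)]
dish [ 0.509  -0.2402] yaw -0.0946 sides [np.float64(0.0855), np.float64(0.1291), np.float64(0.0883), np.float64(0.1281)]
tray top [ 0.517  -0.2418] yaw -0.0878 sides [np.float64(0.0588), np.float64(0.1011), np.float64(0.0567), np.float64(0.1009)]
```

```bash
python3 -c "
from h import *
go([.515,-.2425,.03],np.pi-.088)"
```

```text
t 9.95 at [ 0.4191 -0.2244  0.1535] yaw 3.0635 j6 -0.41 w 0.0855 F [-0.6 -0.7 -0.1]
tool shift (m) [-0.0967 -0.0105  0.1237] turn (x0.1rad) 0.1
```

Call:
send_rows --pt "-0.02 -0.002 0 0.1" --pt "-0.03 -0.0035 0.01 0" --pt "-0.03 -0.003 0.025 0" --pt "-0.0167 -0.002 0.03 0" --pt "0 0 0.03 0" --pt "0 0 0.02 0" --pt "0 0 0.0087 0" --pt "0 0 0 0" --pt "0 0 0 0"

```text
clock: 10.85
eef_pos: [0.5135, -0.2431, 0.029]
tool_rot: [0.045, 0.999, 0.0, -0.0]
ft_force: [1.0, 0.3, 0.9]
grip_width: 0.0851
```

```bash
python3 -c "
from h import *
go([.515,-.2425,.03],np.pi-.088)
wshot('pics/w6.png')"
```

```text
t 10.85 at [ 0.5135 -0.2431  0.029 ] yaw 3.0525 j6 -0.35 w 0.0851 F [1.  0.3 0.9]
tool shift (m) [-0.0015  0.0008 -0.001 ] turn (x0.1rad) -0.01
```

View pics/w6.png

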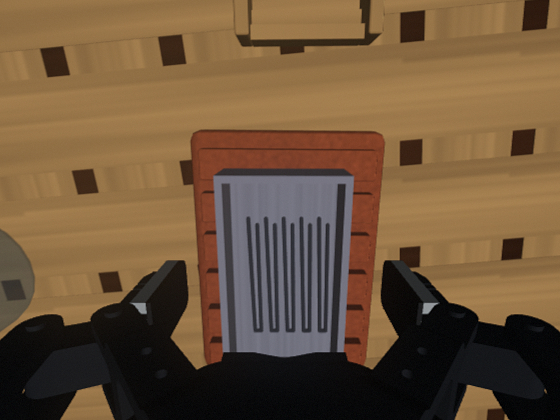

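Call:
send_rows --pt "0 0 0 0" --pt "0 0 0 0" --pt "0 0 0 0" --pt "0 0 0 0" --pt "0 0 0 0" --pt "0 0 0 0" --pt "0 0 0 0" --claw -1

```text
clock: 11.6
eef_pos: [0.5148, -0.2435, 0.0301]
tool_rot: [0.044, 0.999, -0.001, 0.001]
ft_force: [-1.3, -0.4, 5.9]
grip_width: 0.0531
```

Call:
send_rows --pt "0 0 -0.005 0" --pt "0 0 -0.012 0" --pt "0 0 -0.02 0" --pt "0 0 -0.03 0" --pt "0 0 -0.03 0" --pt "0 0 -0.03 0" --pt "0 0 -0.02 0" --pt "0 0 0 0" --pt "0 0 0 0"

```text
clock: 12.5
eef_pos: [0.5137, -0.243, 0.1756]
tool_rot: [0.044, 0.999, -0.0, 0.0]
ft_force: [-0.8, -0.9, -2.2]
grip_width: 0.0522
```

```bash
python3 -c "
from h import *
go([.556,.212,.2],np.pi-.17)
wshot('pics/w7.png')
im,d=cams.camera('scene');cv2.imwrite('pics/s7.png',im)"
```

```text
t 12.5 at [ 0.5137 -0.243   0.1756] yaw 3.0528 j6 -0.35 w 0.0522 F [-0.8 -0.9 -2.2]
tool shift (m) [-0.0018  0.4569 -0.0244] turn (x0.1rad) 0.81
```

View pics/w7.png

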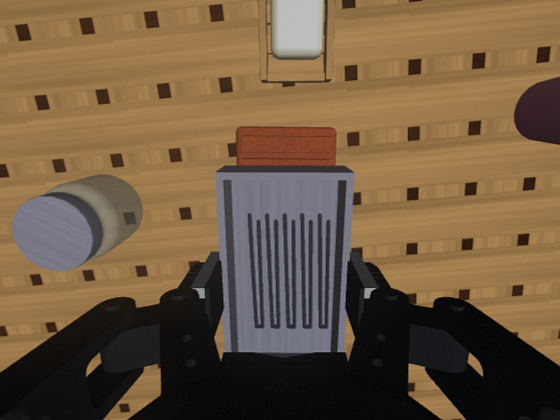

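View pics/s7.png

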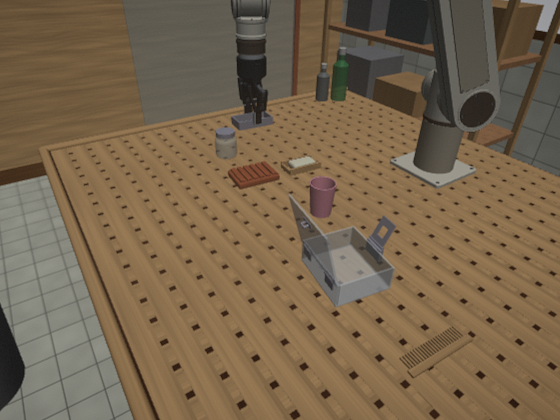

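Run:
```python
from h import *
K,T=camT("scene")
# order: +x+y, +x-y, -x-y, -x+y
q=quad(K,T,[(342,529),(163,303),(417,233),(622,440)],.058,[270,180],5,"box scene")
print(q.round(4))
K,T=camT("top");quad(K,T,[(433,203),(719,261),(671,500),(378,442)],.058,[80,140],5,"box top")
```

```text
box scene [0.5588 0.2142] yaw -0.1740 sides [np.float64(0.1455), np.float64(0.1285), np.float64(0.1475), np.float64(0.1275)]
[[0.633  0.275  0.058 ]
 [0.6106 0.1313 0.058 ]
 [0.4839 0.1525 0.058 ]
 [0.5077 0.2981 0.058 ]]
box top [0.5573 0.2126] yaw -0.1682 sides [np.float64(0.1517), np.float64(0.126), np.float64(0.1532), np.float64(0.1267)]
```

Call:
send_rows --pt "0 0 0 0.83" --pt "0.003 0.02 0 0" --pt "0.003 0.035 0 0" --pt "0.003 0.04 0 0" --pt "0.003 0.04 0 0" --pt "0.003 0.04 0 0" --pt "0.003 0.04 0 0" --pt "0.003 0.04 0 0" --pt "0.003 0.04 0 0" --pt "0.003 0.04 0 0" --pt "0.003 0.04 0 0" --pt "0.003 0.04 0 0" --pt "0.0024 0.03 0 0" --pt "0 0.0117 0 0" --pt "0 0 0 0" --pt "0 0 0 0"

```text
clock: 14.2
eef_pos: [0.5564, 0.2119, 0.1745]
tool_rot: [0.086, 0.996, -0.001, -0.001]
ft_force: [-0.9, -0.4, -1.5]
grip_width: 0.0526
```

```bash
python3 -c "
from h import *
go([.557,.213,.09],np.pi-.172)
wshot('pics/w8.png')
im,d=cams.camera('scene');crop(im,240,440,140,320,4,'pics/s8.png')
im,d=cams.camera('top');crop(im,120,280,130,260,4,'pics/t8.png')"
```

```text
t 14.2 at [0.5564 0.2119 0.1745] yaw 2.9694 j6 0.54 w 0.0526 F [-0.9 -0.4 -1.5]
tool shift (m) [-0.0006  0.0013  0.0845] turn (x0.1rad) -0.0
```

View pics/w8.png

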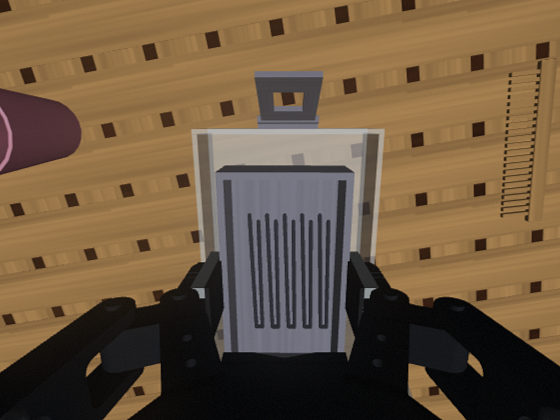

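View pics/s8.png

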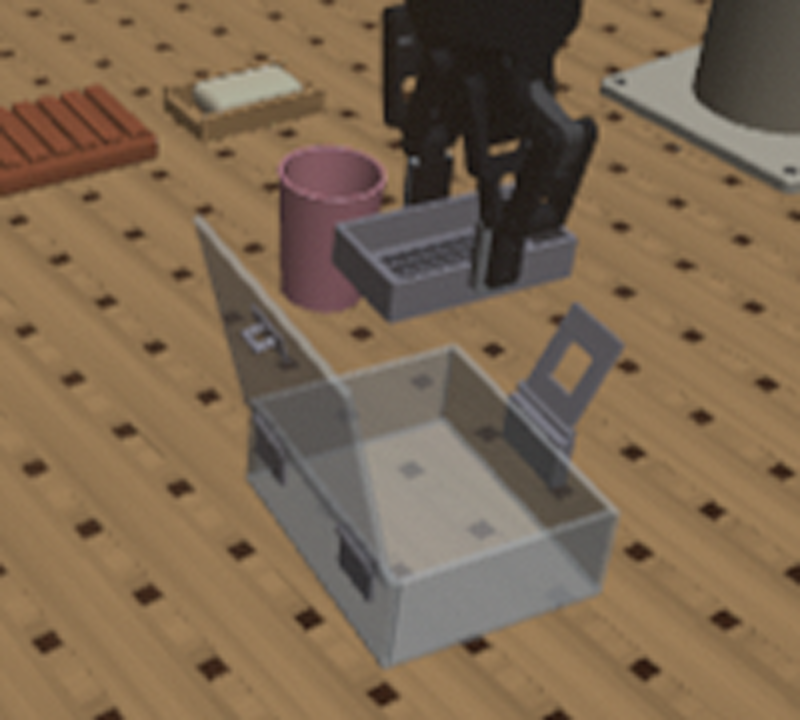

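Run:
```python
from h import *
z=np.load("pics/w8.npz");K,T=z["K"],z["T"]
q=plane(K,T,[(193,129.5),(384,129.5)],.058);print(q,np.linalg.norm(q[0]-q[1]))
m=q.mean(0);v=q[1]-q[0];y=np.arctan2(v[1],v[0])-np.pi/2;print("yaw",y,"centre",m+.065*np.array([np.cos(y),np.sin(y),0]))
q=plane(K,T,[(217,170),(353,170)],.1745-.004+.022);print("tray near rim",q,"tcp-mid",(q.mean(0)+.05*np.array([np.cos(y),np.sin(y),0])))
```

```text
[[0.48307079 0.15338367 0.058     ]
 [0.50850119 0.29955559 0.058     ]] 0.14836756846114496
yaw -0.1722518555623973 centre [0.55982407 0.21532854 0.058     ]
tray near rim [[0.50419611 0.1955757  0.1925    ]
 [0.51317911 0.24729293 0.1925    ]] tcp-mid [0.55794768 0.21286425 0.1925    ]
```

Call:
send_rows --pt "-0.001 0.002 0.015 0" --pt "0 0 0.025 0" --pt "0 0 0.025 0" --pt "0 0 0.025 0" --pt "0 0 0.02 0" --pt "0 0 0.02 0" --pt "0 0 0.015 0" --pt "0 0 0.01 0" --pt "0 0 0.005 0" --pt "0 0 0.003 0" --pt "0 0 0.001 0" --pt "0 0 0 0"

```text
clock: 15.55
eef_pos: [0.5588, 0.2149, 0.0123]
tool_rot: [0.086, 0.996, 0.0, 0.001]
ft_force: [-0.3, 0.3, -0.9]
grip_width: 0.0525
```

```bash
python3 -c "
from h import *
go([.558,.214,.008],np.pi-.172)
wshot('pics/w9.png')"
```

```text
t 15.55 at [0.5588 0.2149 0.0123] yaw 2.9697 j6 0.54 w 0.0525 F [-0.3  0.3 -0.9]
tool shift (m) [ 0.0007 -0.0011  0.0042] turn (x0.1rad) 0.0
```

View pics/w9.png

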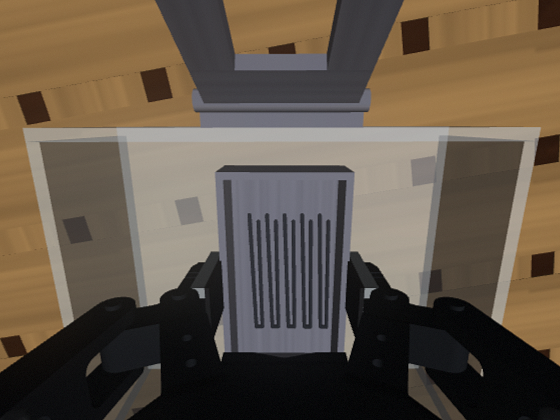

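Call:
send_rows --pt "0 0 0.001 0" --pt "0 0 0.001 0" --pt "0 0 0.001 0" --pt "0 0 0.001 0" --pt "0 0 0 0"

```text
clock: 16.1
eef_pos: [0.5584, 0.2149, 0.0081]
tool_rot: [0.086, 0.996, 0.0, 0.0]
ft_force: [-0.8, -0.5, 3.4]
grip_width: 0.0526
```

Call:
send_rows --pt "0 0 0 0" --pt "0 0 0 0" --pt "0 0 0 0" --pt "0 0 0 0" --pt "0 0 -0.01 0" --pt "0 0 -0.03 0" --pt "0 0 -0.04 0" --pt "0 0 -0.04 0" --pt "0 0 -0.04 0" --pt "0 0 -0.02 0" --pt "0 0 -0.01 0" --pt "0 0 0 0" --pt "0 0 0 0" --claw 1

```text
clock: 17.4
eef_pos: [0.5577, 0.2145, 0.1964]
tool_rot: [0.086, 0.996, -0.0, -0.001]
ft_force: [0.9, 0.5, -1.7]
grip_width: 0.0858
```

```bash
python3 -c "
from h import *
go([.558,.214,.2],np.pi-.172)
wshot('pics/w10.png')
im,d=cams.camera('scene');crop(im,240,440,140,320,4,'pics/s10.png')"
```

```text
t 17.4 at [0.5577 0.2145 0.1964] yaw 2.9698 j6 0.54 w 0.0858 F [ 0.9  0.5 -1.7]
tool shift (m) [-0.0004 -0.0004 -0.0036] turn (x0.1rad) 0.0
```

View pics/w10.png

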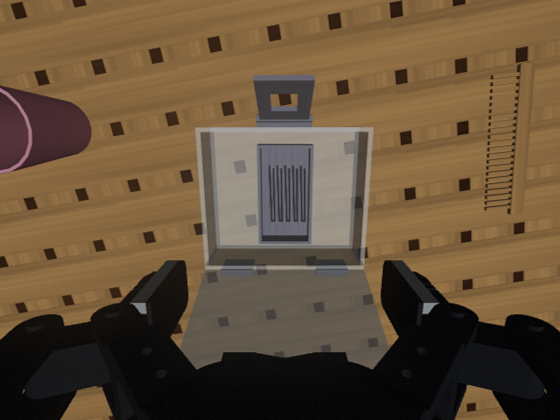

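View pics/s10.png

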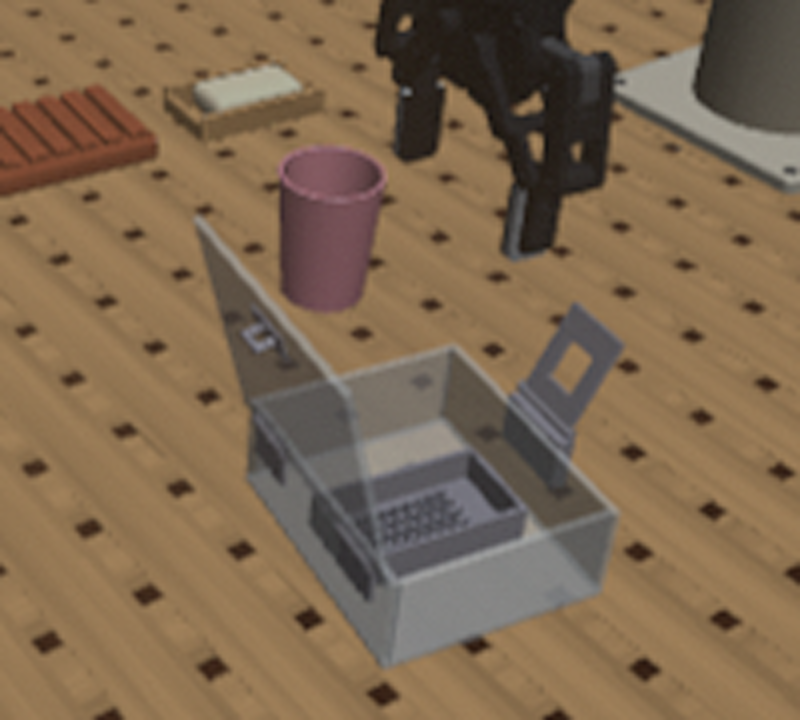

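Call:
send_rows --pt "0 0 -0.02 0" --pt "0 -0.005 -0.02 0" --pt "-0.02 -0.01 0 0" --pt "-0.03 -0.01 0 0" --pt "-0.03 -0.01 0 0" --pt "-0.03 -0.005 0 0" --pt "-0.0155 0 0 0" --pt "0 0 0 0" --pt "0 0 0 0" --claw -1

```text
clock: 18.4
eef_pos: [0.6744, 0.1538, 0.2355]
tool_rot: [0.086, 0.996, -0.0, -0.002]
ft_force: [-0.1, 0.2, 0.3]
grip_width: 0.0001
```

```bash
cat >> h.py <<'E'
C=np.array([.5592,.2145,0]);BY=-.172
Rb=R.from_euler("z",BY).as_matrix()
def b2w(x,y,z): return C+Rb@np.array([x,y,z])
def gob(x,y,z):
    go(b2w(x,y,z),np.pi+BY); print("now in box",(Rb.T@(monitor.get_obs()["eef_pos"]-C)).round(4))
E
python3 -c "
from h import *
gob(.124,-.04,.165)
im,d=cams.camera('scene');crop(im,240,440,120,300,4,'pics/s11.png')"
```

```text
t 18.4 at [0.6744 0.1538 0.2355] yaw 2.9696 j6 0.4 w 0.0001 F [-0.1  0.2  0.3]
tool shift (m) [-0.0004  0.0002  0.0705] turn (x0.1rad) -0.0
now in box [ 0.1239 -0.0401  0.2355]
```

View pics/s11.png

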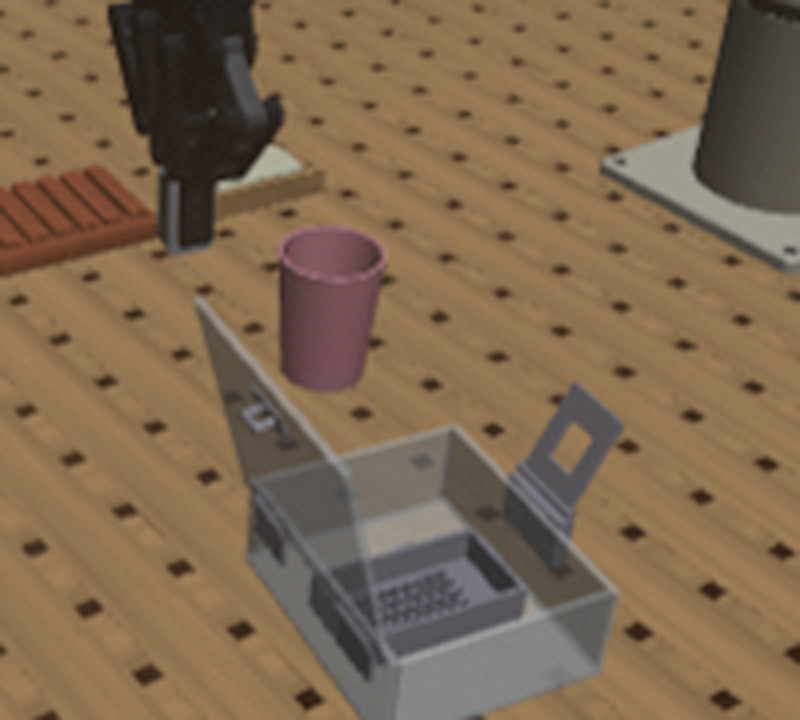

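Call:
send_rows --pt "0 0 0.02 0" --pt "0 0 0.02 0" --pt "0 0 0.02 0" --pt "0 0 0.01 0" --pt "0 0 0 0"

```text
clock: 18.95
eef_pos: [0.6733, 0.1542, 0.166]
tool_rot: [0.085, 0.996, -0.001, -0.002]
ft_force: [0.1, 0.3, -1.1]
grip_width: 0.0003
```

```bash
python3 -c "
from h import *
gob(.076,-.04,.165)
im,d=cams.camera('scene');crop(im,240,440,120,300,4,'pics/s12.png')"
```

```text
t 18.95 at [0.6733 0.1542 0.166 ] yaw 2.9707 j6 0.4 w 0.0003 F [ 0.1  0.3 -1.1]
tool shift (m) [ 0.0467 -0.0001  0.0012] turn (x0.1rad) 0.01
now in box [ 0.1227 -0.0399  0.166 ]
```

View pics/s12.png

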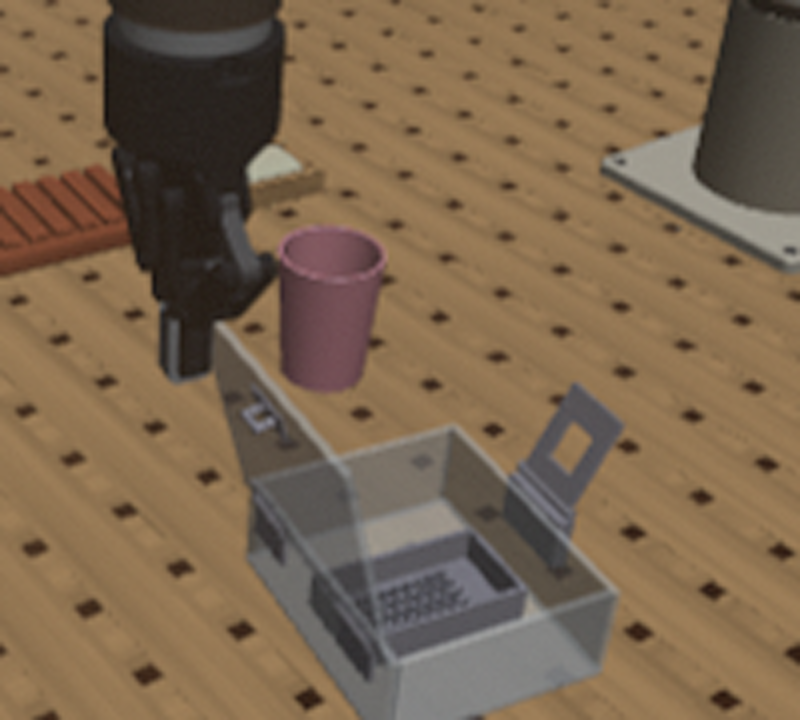

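Call:
send_rows --pt "0.01 0 0 0" --pt "0.012 0 0 0" --pt "0.012 0 0 0" --pt "0.012 0 0 0" --pt "0.012 0 0.001 0" --pt "0.012 0 0.001 0" --pt "0.012 0 0.002 0" --pt "0.0103 0 0.01 0" --pt "0.0103 0 0.01 0" --pt "0.0103 0 0.01 0" --pt "0 0 0 0"

```text
clock: 20.1
eef_pos: [0.563, 0.1736, 0.1343]
tool_rot: [0.085, 0.996, 0.0, -0.0]
ft_force: [0.0, -0.0, 0.5]
grip_width: 0.0005
```

```bash
python3 -c "
from h import *
gob(-.010,-.04,.098)
im,d=cams.camera('scene');crop(im,240,440,120,300,4,'pics/s13.png')"
```

```text
t 20.1 at [0.563  0.1736 0.1343] yaw 2.9708 j6 0.47 w 0.0005 F [ 0.  -0.   0.5]
tool shift (m) [ 0.0207 -0.0003  0.0363] turn (x0.1rad) 0.01
now in box [ 0.0107 -0.0397  0.1343]
```

View pics/s13.png

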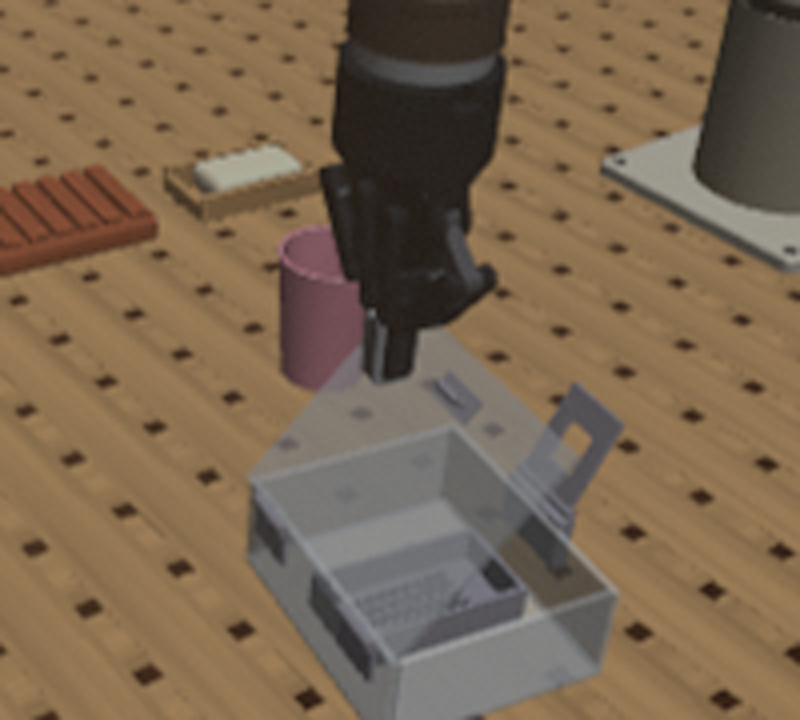

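Call:
send_rows --pt "0.005 0 0.009 0" --pt "0.005 0 0.009 0" --pt "0.005 0 0.009 0" --pt "0.005 0 0.009 0" --pt "0.002 0 0.009 0" --pt "0.001 0 0.009 0" --pt "0.001 0 0.007 0" --pt "0 0 0.005 0" --pt "0 0 0.003 0" --pt "0 0 0.001 0" --pt "0 0 0 0"

```text
clock: 21.25
eef_pos: [0.5405, 0.1773, 0.0636]
tool_rot: [0.086, 0.996, -0.0, 0.0]
ft_force: [-0.2, -0.3, 0.1]
grip_width: -0.0001
```

```bash
python3 -c "
from h import *
gob(-.014,-.04,.061)
im,d=cams.camera('scene');crop(im,240,440,120,300,4,'pics/s14.png')"
```

```text
t 21.25 at [0.5405 0.1773 0.0636] yaw 2.9697 j6 0.49 w -0.0001 F [-0.2 -0.3  0.1]
tool shift (m) [ 0.002  -0.0001  0.0026] turn (x0.1rad) 0.0
now in box [-0.012  -0.0399  0.0636]
```

View pics/s14.png

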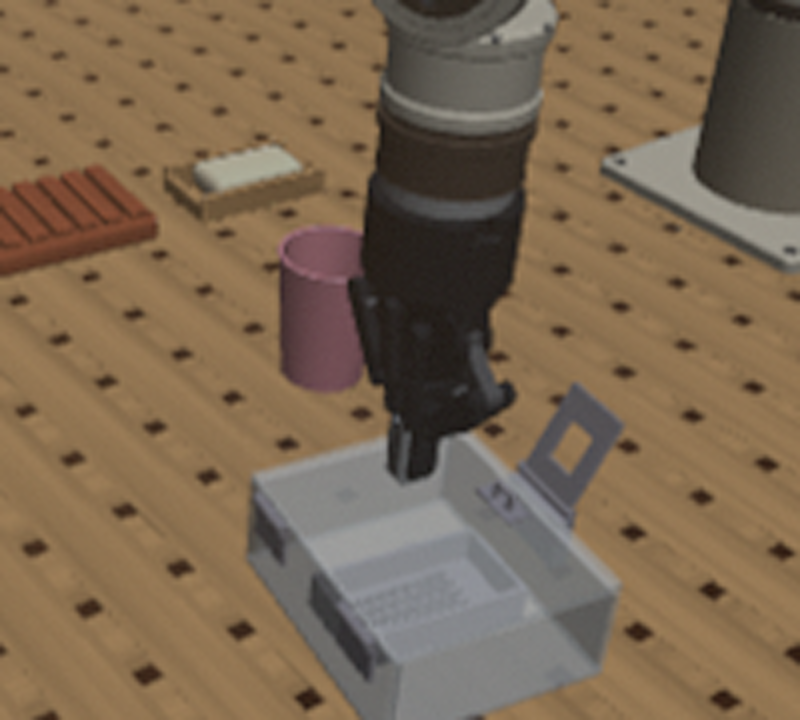

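Nearly shut; press gently onto the rim.

Call:
send_rows --pt "0 0 0.001 0" --pt "0 0 0.001 0" --pt "0 0 0.001 0" --pt "0 0 0 0"

```text
clock: 21.7
eef_pos: [0.5408, 0.1775, 0.062]
tool_rot: [0.086, 0.996, 0.0, 0.001]
ft_force: [-1.8, -1.1, 6.5]
grip_width: 0.0001
```

Call:
send_rows --pt "0 0 0.001 0" --pt "0 0 0.001 0" --pt "0 0 0 0"

```text
clock: 22.0
eef_pos: [0.5409, 0.1775, 0.0619]
tool_rot: [0.086, 0.996, 0.001, 0.001]
ft_force: [-5.4, -2.9, 17.6]
grip_width: -0.0003
```

Call:
send_rows --pt "0 0 -0.02 0" --pt "0 0 -0.03 0" --pt "0 0.005 -0.03 0" --pt "0.01 0.01 -0.018 0" --pt "0.03 0.01 0 0" --pt "0.03 0.01 0 0" --pt "0.025 0.005 0 0" --pt "0.013 0 0 0" --pt "0 0 0 0" --pt "0 0 0 0"

```text
clock: 23.0
eef_pos: [0.4415, 0.2351, 0.1569]
tool_rot: [0.086, 0.996, 0.0, 0.001]
ft_force: [0.2, -0.7, -0.7]
grip_width: 0.0001
```

```bash
python3 -c "
from h import *
gob(-.12,0,.106)
wshot('pics/w15.png')
im,d=cams.camera('scene');crop(im,280,430,160,300,5,'pics/s15.png')"
```

```text
t 23.0 at [0.4415 0.2351 0.1569] yaw 2.9697 j6 0.66 w 0.0001 F [ 0.2 -0.7 -0.7]
tool shift (m) [ 0.0006 -0.0002  0.0509] turn (x0.1rad) 0.0
now in box [-0.1195  0.0002  0.1569]
```

View pics/s15.png

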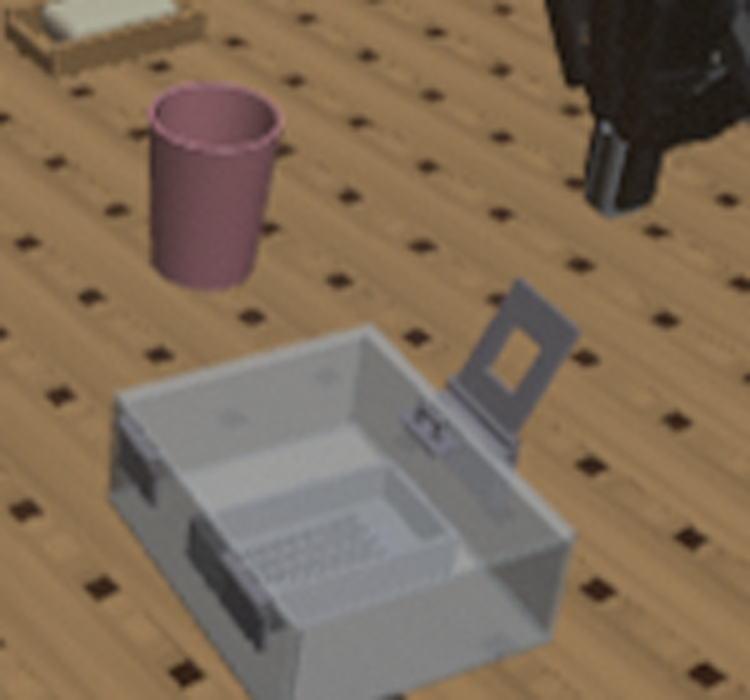

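Call:
send_rows --pt "0 0 0.02 0" --pt "0 0 0.02 0" --pt "0 0 0.011 0" --pt "-0.01 0 0 0" --pt "-0.012 0 0 0" --pt "-0.012 0 -0.001 0" --pt "-0.009 0 -0.001 0" --pt "-0.009 0 -0.001 0" --pt "-0.009 0 0.003 0" --pt "-0.009 0 0.005 0" --pt "0 0 0 0"

```text
clock: 24.2
eef_pos: [0.5106, 0.2229, 0.0997]
tool_rot: [0.086, 0.996, -0.0, -0.0]
ft_force: [-0.5, 0.7, -0.7]
grip_width: 0.0
```

```bash
python3 -c "
from h import *
gob(-.041,0,.095)
im,d=cams.camera('scene');crop(im,280,430,160,300,5,'pics/s16.png')"
```

```text
t 24.2 at [0.5106 0.2229 0.0997] yaw 2.9689 j6 0.58 w 0.0 F [-0.5  0.7 -0.7]
tool shift (m) [-0.0083  0.0001  0.0047] turn (x0.1rad) -0.01
now in box [-0.0493 -0.0001  0.0997]
```

View pics/s16.png

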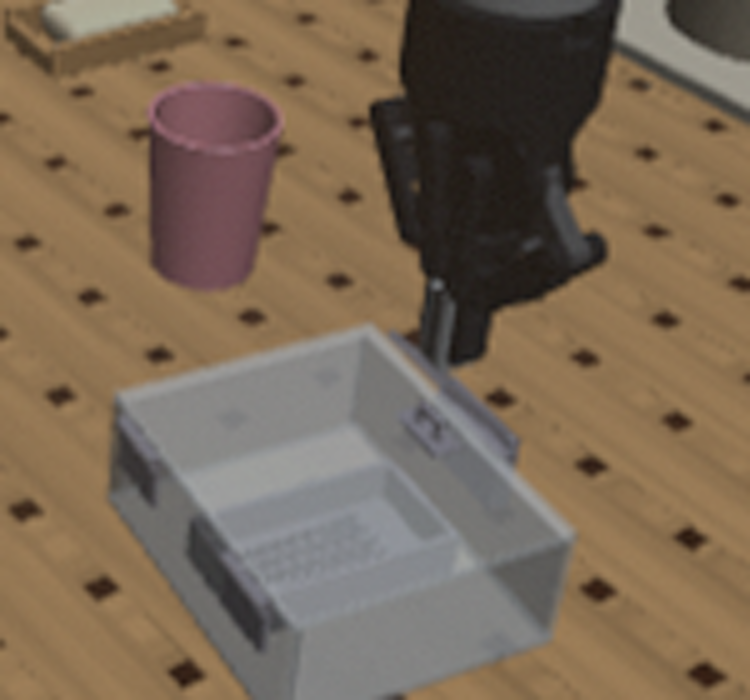

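```bash
python3 -c "
from h import *
wshot('pics/w17.png')
im,d=cams.camera('scene');crop(im,340,420,200,270,9,'pics/s17.png')"
```

```text
(no output)
```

View pics/s17.png

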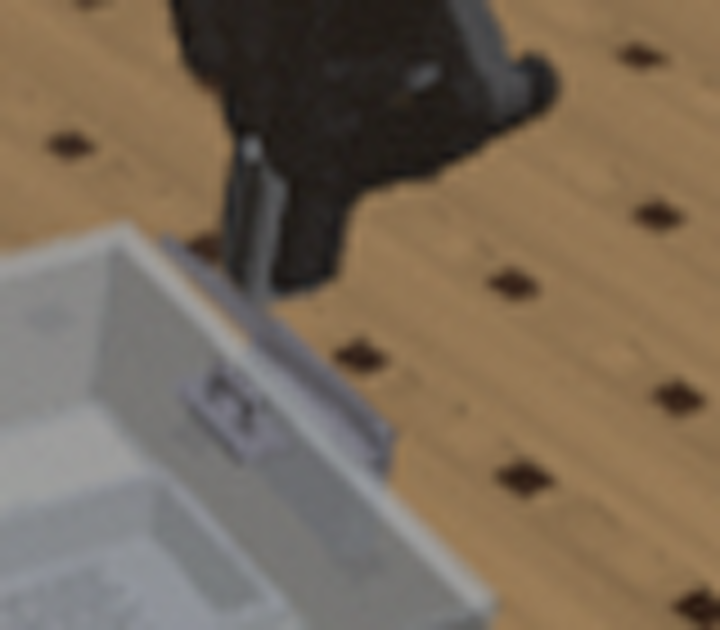

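View pics/w17.png

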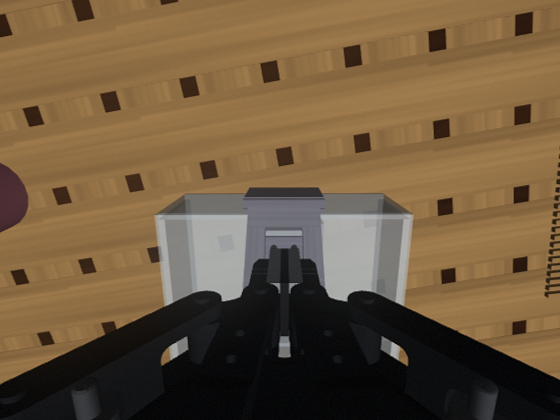

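Call:
send_rows --pt "-0.008 0 0.005 0" --pt "-0.008 0 0.004 0" --pt "-0.008 0 0.004 0" --pt "-0.005 0 0.005 0" --pt "-0.001 0 0.005 0" --pt "-0.001 0 0.005 0" --pt "0 0 0.003 0" --pt "0 0 0.002 0" --pt "0 0 0 0"

```text
clock: 25.25
eef_pos: [0.5397, 0.2179, 0.0672]
tool_rot: [0.086, 0.996, -0.0, -0.0]
ft_force: [0.2, -0.1, 0.0]
grip_width: 0.0001
```

```bash
python3 -c "
from h import *
gob(-.018,0,.066)
im,d=cams.camera('scene');crop(im,340,420,200,270,9,'pics/s18.png')"
```

```text
t 25.25 at [0.5397 0.2179 0.0672] yaw 2.97 j6 0.56 w 0.0001 F [ 0.2 -0.1  0. ]
tool shift (m) [-0.0018  0.      0.0012] turn (x0.1rad) 0.0
now in box [-0.0198 -0.      0.0672]
```

View pics/s18.png

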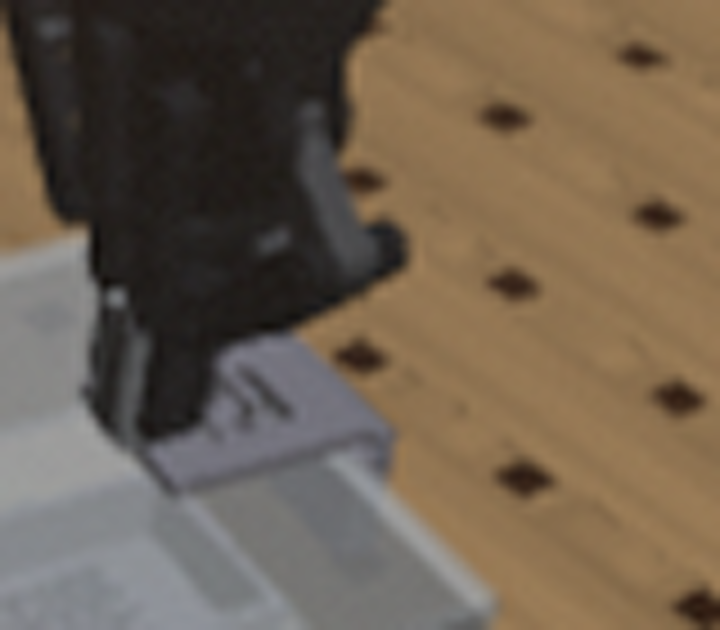

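Call:
send_rows --pt "0 0 0.001 0" --pt "0 0 0.001 0" --pt "0 0 0.001 0" --pt "0 0 0.001 0" --pt "0 0 0 0"

```text
clock: 25.8
eef_pos: [0.5403, 0.2182, 0.0656]
tool_rot: [0.086, 0.996, 0.0, 0.001]
ft_force: [-3.3, -0.9, 8.9]
grip_width: -0.0001
```

Call:
send_rows --pt "0 0 -0.02 0" --pt "0 0 -0.04 0" --pt "0 0 -0.04 0" --pt "0.002 -0.02 -0.02 0" --pt "0.003 -0.035 0 0" --pt "0.003 -0.04 0 0" --pt "0.003 -0.04 0 0" --pt "0.003 -0.04 0 0" --pt "0.003 -0.04 0 0" --pt "0.003 -0.04 0 0" --pt "0.003 -0.04 0 0" --pt "0.003 -0.04 0 0" --pt "0.003 -0.04 0 0" --pt "0.003 -0.04 0 0" --pt "0.003 -0.03 0 0" --pt "0.001 -0.01 0 0" --pt "0 0 0 -0.93" --pt "0 0 0 0" --pt "0 0 0 0" --claw 1

```text
clock: 27.7
eef_pos: [0.4271, -0.2236, 0.1836]
tool_rot: [0.04, 0.999, 0.0, 0.0]
ft_force: [-0.4, -0.4, -0.3]
grip_width: 0.0851
```

```bash
python3 -c "
from h import *
go([.36,-.22,.0],np.pi-.0787)
im,*_=wshot('pics/w19.png')
crop(im,200,360,0,200,4,'pics/w19a.png')
im,d=cams.camera('top');cv2.imwrite('pics/t19.png',im);crop(im,80,240,140,260,5,'pics/t19b.png')
im,d=cams.camera('scene');crop(im,280,430,160,300,5,'pics/s19.png')"
```

```text
t 27.7 at [ 0.4271 -0.2236  0.1836] yaw 3.0618 j6 -0.4 w 0.0851 F [-0.4 -0.4 -0.3]
tool shift (m) [ 0.0672 -0.0018  0.1836] turn (x0.1rad) -0.01
```

View pics/w19.png

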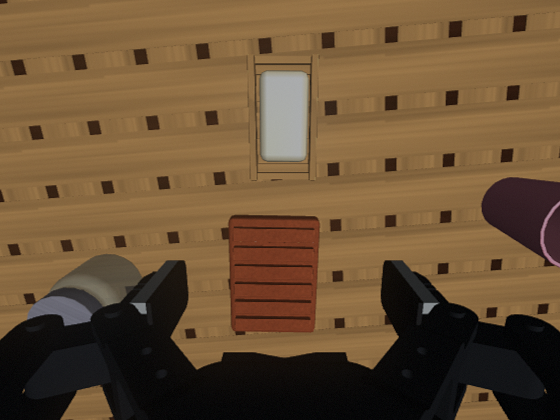

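View pics/s19.png

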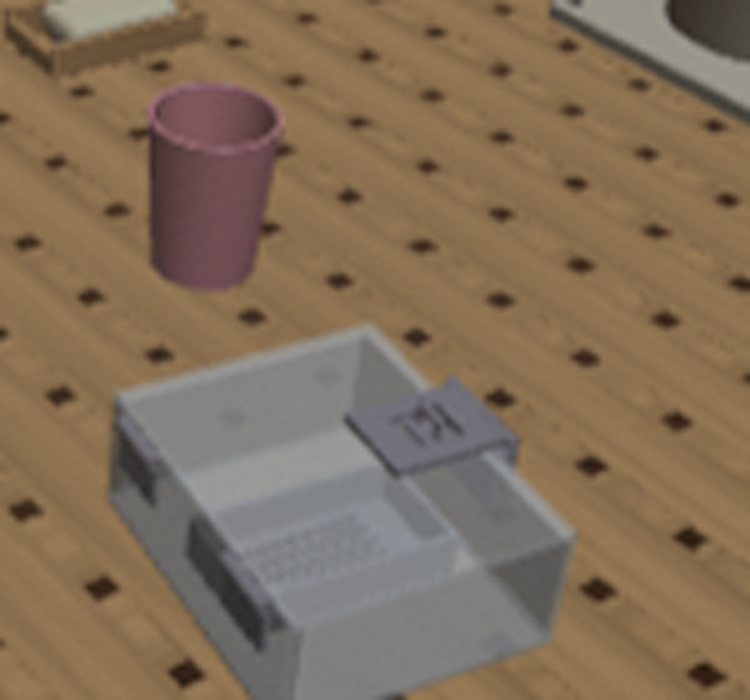

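View pics/t19b.png

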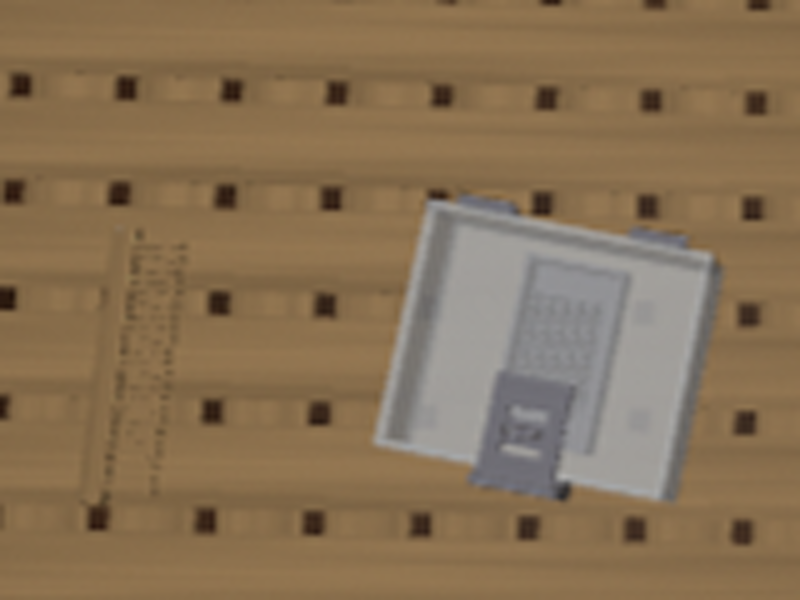

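Run:
```python
from h import *
im=cv2.imread("pics/w19.png")
crop(im,215,335,45,195,4,"pics/w19a.png");crop(im,215,335,205,345,4,"pics/w19b.png")
```

```text
(no output)
```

View pics/w19a.png

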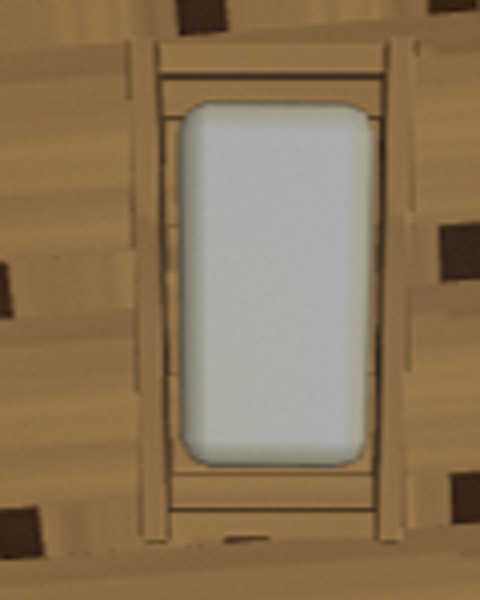

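View pics/w19b.png

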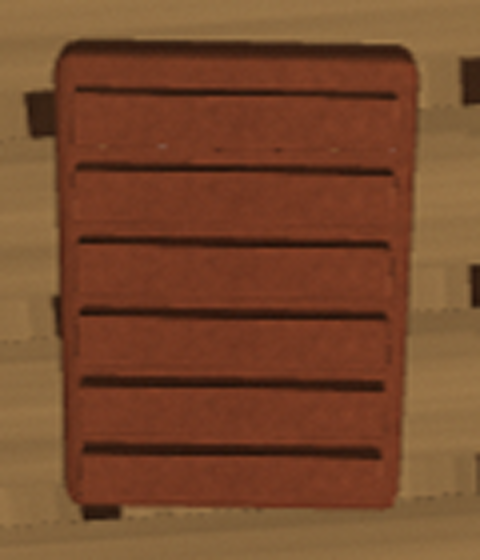

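Run:
```python
from h import *
z=np.load("pics/w19.npz");K,T=z["K"],z["T"]
quad(K,T,[(401,541),(142,541),(131,38),(415,38)],.022,[215,45],4,"rack")
quad(K,T,[(366,466),(181,466),(179,102),(375,102)],.020,[215,45],4,"soap")
for h in (.018,.022,.026): quad(K,T,[(398,507),(68,503),(56,56),(418,60)],h,[215,205],4,"dish %.3f"%h)
q=quad(K,T,[(381,448),(82,445),(76,88),(396,94)],.026,[215,205],4,"ribs first..last near edges")
K,T=camT("top")
im=cv2.imread("pics/t19.png");hsv=cv2.cvtColor(im,cv2.COLOR_BGR2HSV);crop(im,320,400,190,275,7,"pics/t19d.png")
m=np.zeros(im.shape[:2],np.uint8);m[190:275,320:400]=((hsv[...,1]>130)&(hsv[...,0]<11))[190:275,320:400]
cs,_=cv2.findContours(m,cv2.RETR_EXTERNAL,cv2.CHAIN_APPROX_NONE);cc=max(cs,key=cv2.contourArea)
for h in (.015,.022):
  w=plane(K,T,cc[:,0],h)[:,:2]*1000;print(cv2.minAreaRect(w.astype(np.float32)))
```

```text
rack [ 0.3577 -0.2185] yaw -0.0841 sides [np.float64(0.0614), np.float64(0.1093), np.float64(0.0611), np.float64(0.1093)]
soap [ 0.3553 -0.2177] yaw -0.0904 sides [np.float64(0.0435), np.float64(0.0793), np.float64(0.043), np.float64(0.0793)]
dish 0.018 [ 0.5148 -0.241 ] yaw -0.0966 sides [np.float64(0.0903), np.float64(0.1274), np.float64(0.0898), np.float64(0.1276)]
dish 0.022 [ 0.5128 -0.2407] yaw -0.0966 sides [np.float64(0.0892), np.float64(0.1257), np.float64(0.0887), np.float64(0.126)]
dish 0.026 [ 0.5108 -0.2404] yaw -0.0966 sides [np.float64(0.088), np.float64(0.1241), np.float64(0.0875), np.float64(0.1243)]
ribs first..last near edges [ 0.5061 -0.2403] yaw -0.1004 sides [np.float64(0.0787), np.float64(0.0985), np.float64(0.0779), np.float64(0.0978)]
((514.9017333984375, -240.66262817382812), (92.01885223388672, 127.84427642822266), 84.7330093383789)
((514.5272827148438, -239.01425170898438), (91.4206314086914, 127.01315307617188), 84.73300170898438)
```

View pics/t19d.png

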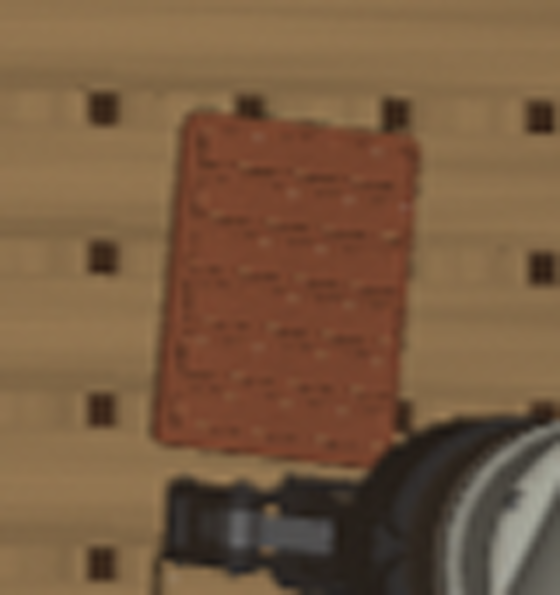

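```bash
python3 -c "
from h import *
go([.358,-.2187,.001],np.pi-.083)"
```

```text
t 27.85 at [ 0.4272 -0.2236  0.1836] yaw 3.0631 j6 -0.4 w 0.0854 F [ 0.1 -0.5  0.3]
tool shift (m) [ 0.0693 -0.0006  0.1826] turn (x0.1rad) 0.04
```

Call:
send_rows --pt "0.02 0 0.01 0.04" --pt "0.03 0 0.02 0" --pt "0.0193 -0.0004 0.03 0" --pt "0 0 0.04 0" --pt "0 0 0.04 0" --pt "0 0 0.025 0" --pt "0 0 0.012 0" --pt "0 0 0.0056 0" --pt "0 0 0 0" --pt "0 0 0 0"

```text
clock: 28.85
eef_pos: [0.3586, -0.2192, 0.0017]
tool_rot: [0.041, 0.999, -0.0, 0.001]
ft_force: [1.2, 0.3, -0.2]
grip_width: 0.0853
```

Call:
send_rows --pt "0 0 0 0" --pt "0 0 0 0" --pt "0 0 0 0" --pt "0 0 0 0" --pt "0 0 0 0" --pt "0 0 0 0" --pt "0 0 0 0" --claw -1

```text
clock: 29.55
eef_pos: [0.3587, -0.2195, 0.0023]
tool_rot: [0.041, 0.999, -0.001, 0.001]
ft_force: [-0.3, 0.9, 5.0]
grip_width: 0.0604
```

Call:
send_rows --pt "0 0 -0.005 0" --pt "0 0 -0.012 0" --pt "0 0 -0.02 0" --pt "0 0 -0.03 0" --pt "0 0 -0.02 0" --pt "0 0 0 0" --pt "0 0 0 0"

```text
clock: 30.25
eef_pos: [0.3578, -0.219, 0.0881]
tool_rot: [0.041, 0.999, -0.0, 0.0]
ft_force: [0.7, 0.0, -2.2]
grip_width: 0.0605
```

```bash
python3 -c "
from h import *
go([.514,-.241,.085],np.pi-.096)
wshot('pics/w20.png')"
```

```text
t 30.25 at [ 0.3578 -0.219   0.0881] yaw 3.0587 j6 -0.47 w 0.0605 F [ 0.7  0.  -2.2]
tool shift (m) [-0.1574 -0.009   0.0032] turn (x0.1rad) 0.13
```

View pics/w20.png

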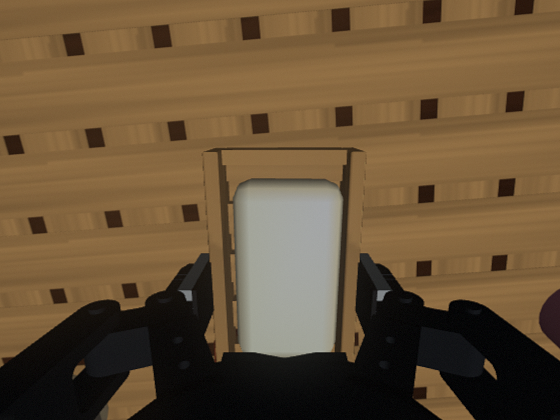

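Run:
```python
from h import *
im=cv2.imread("pics/w20.png");crop(im,195,375,140,200,4,"pics/w20a.png")
z=np.load("pics/w20.npz");K,T=z["K"],z["T"]
q=plane(K,T,[(204.5,153),(365,153)],.1078);print(q,np.linalg.norm(q[1]-q[0]));v=q[1]-q[0];y=np.arctan2(v[1],v[0])-np.pi/2
print(y,q.mean(0)+.055*np.array([np.cos(y),np.sin(y),0]))
```

```text
[[ 0.30041204 -0.24334086  0.1078    ]
 [ 0.30539638 -0.18332213  0.1078    ]] 0.060225341096580544
-0.0828562802702364 [ 0.35771553 -0.21788338  0.1078    ]
```

View pics/w20a.png

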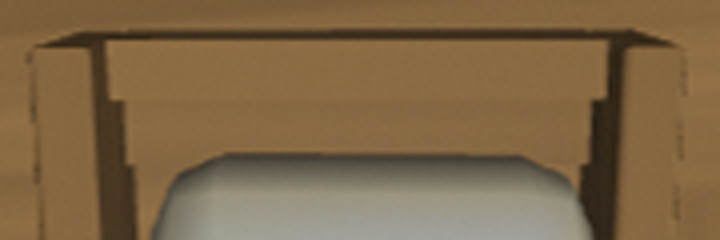

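Call:
send_rows --pt "0 0 0 0.13" --pt "-0.015 -0.001 0 0" --pt "-0.03 -0.001 0 0" --pt "-0.035 -0.002 0 0" --pt "-0.035 -0.002 0 0" --pt "-0.03 -0.001 0 0" --pt "-0.0125 0 0 0" --pt "0 0 0.015 0" --pt "0 0 0.02 0" --pt "0 0 0.01 0" --pt "0 0 0 0" --pt "0 0 0 0"

```text
clock: 31.5
eef_pos: [0.5136, -0.2409, 0.0426]
tool_rot: [0.048, 0.999, 0.0, -0.001]
ft_force: [0.1, -0.2, -0.9]
grip_width: 0.0606
```

```bash
python3 -c "
from h import *
go([.5142,-.2415,.0285],np.pi-.096)
im,*_=wshot('pics/w21.png');crop(im,180,400,90,240,3.5,'pics/w21a.png')"
```

```text
t 31.5 at [ 0.5136 -0.2409  0.0426] yaw 3.0456 j6 -0.34 w 0.0606 F [ 0.1 -0.2 -0.9]
tool shift (m) [-0.0007 -0.0006  0.0141] turn (x0.1rad) -0.0
```

View pics/w21a.png

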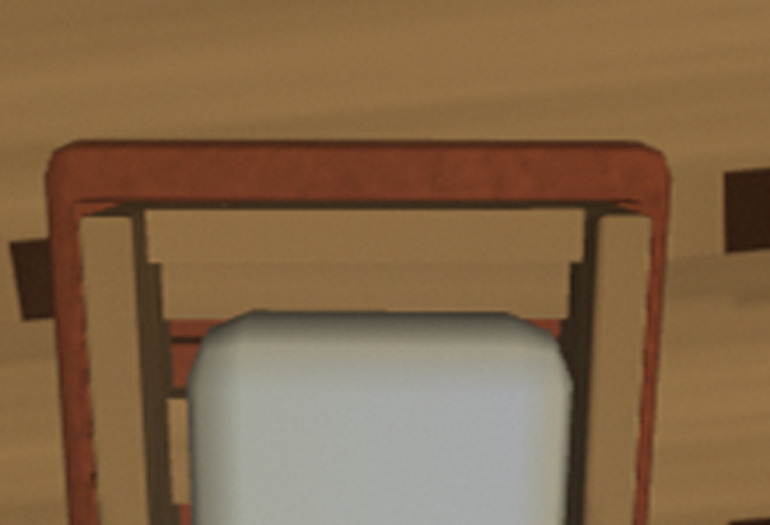

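Run:
```python
from h import *
z=np.load("pics/w21.npz");K,T=z["K"],z["T"]
o=np.array([180,90]);f=lambda p:np.array(p)/3.5+o-.36
r=plane(K,T,[f((80,215)),f((652,213))],.0426-.0023+.022)
for h in (.012,.018,.022):
    d=plane(K,T,[f((49,143)),f((666,143))],h)
    print(h,d.mean(0),np.linalg.norm(d[1]-d[0]))
# dish width lower down
print("rack near mid",r.mean(0),np.linalg.norm(r[1]-r[0]))
im=cv2.imread("pics/w21.png")
```

```text
0.012 [ 0.45124409 -0.23524393  0.012     ] 0.09164048579467814
0.018 [ 0.45115624 -0.23519563  0.018     ] 0.08846938946631712
0.022 [ 0.45109768 -0.23516342  0.022     ] 0.08635532524740977
rack near mid [ 0.45793687 -0.23466091  0.0623    ] 0.06127423276291553
```

Call:
send_rows --pt "-0.002 -0.0012 0 0" --pt "0 0 0.005 0" --pt "0 0 0.004 0" --pt "0 0 0.002 0" --pt "0 0 0.001 0" --pt "0 0 0.001 0" --pt "0 0 0.001 0" --pt "0 0 0 0"

```text
clock: 32.35
eef_pos: [0.5158, -0.2424, 0.0289]
tool_rot: [0.048, 0.999, 0.0, -0.0]
ft_force: [0.0, -0.0, -1.3]
grip_width: 0.0604
```

Call:
send_rows --pt "0 0 0.001 0" --pt "0 0 0 0"

```text
clock: 32.55
eef_pos: [0.516, -0.2424, 0.0283]
tool_rot: [0.048, 0.999, -0.0, 0.0]
ft_force: [-0.5, -0.2, 0.2]
grip_width: 0.0605
```

Call:
send_rows --pt "0 0 0.001 0" --pt "0 0 0 0"

```text
clock: 32.75
eef_pos: [0.516, -0.2425, 0.0283]
tool_rot: [0.048, 0.999, -0.0, 0.0]
ft_force: [-2.5, 1.1, 6.6]
grip_width: 0.0603
```

Contact at the rib height. Release and back off.

Call:
send_rows --pt "0 0 0 0" --pt "0 0 0 0" --pt "0 0 0 0" --pt "0 0 0 0" --pt "0 0 -0.01 0" --pt "0 0 -0.02 0" --pt "0 0 -0.03 0" --pt "0 0 -0.04 0" --pt "0 0 -0.04 0" --pt "0.02 0 -0.02 0" --pt "0.03 0 0 0" --pt "0.02 0 0 0" --pt "0 0 0 0" --pt "0 0 0 0" --claw 1

```text
clock: 34.15
eef_pos: [0.4466, -0.2359, 0.1879]
tool_rot: [0.048, 0.999, -0.0, 0.001]
ft_force: [0.9, -0.5, 0.1]
grip_width: 0.0853
```

```bash
python3 -c "
from h import *
go([.514,-.241,.085],np.pi-.096)
im,*_=wshot('pics/w22.png')"
```

```text
t 34.15 at [ 0.4466 -0.2359  0.1879] yaw 3.0454 j6 -0.39 w 0.0853 F [ 0.9 -0.5  0.1]
tool shift (m) [-0.0673  0.0015  0.103 ] turn (x0.1rad) -0.0
```

View pics/w22.png

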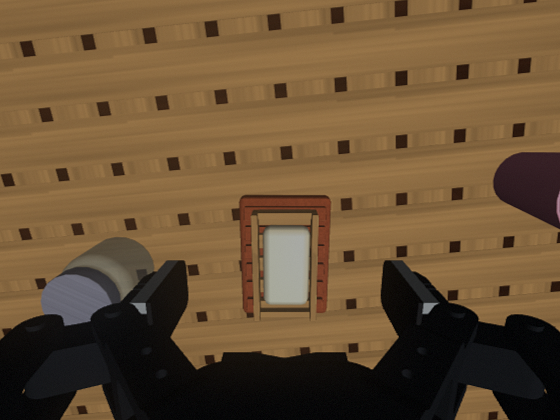

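Run:
```python
from h import *
im=cv2.imread("pics/w22.png");crop(im,230,340,185,325,4,"pics/w22a.png")
```

```text
(no output)
```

View pics/w22a.png

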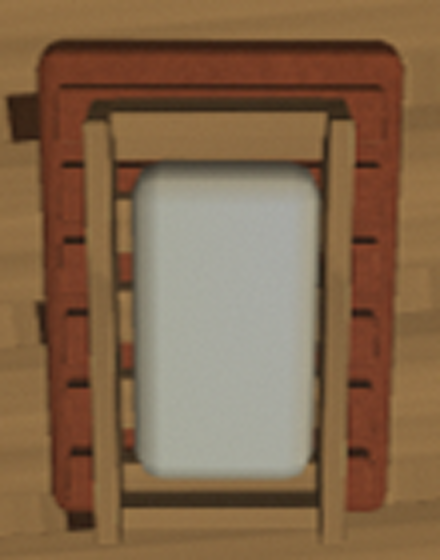

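Call:
send_rows --pt "0.03 0 -0.01 0" --pt "0.04 0 -0.01 0" --pt "0.04 0 -0.01 0" --pt "0.03 0 0 0" --pt "0 0 0 0" --pt "0 0 0 0"

```text
clock: 34.8
eef_pos: [0.3078, -0.2228, 0.2174]
tool_rot: [0.048, 0.999, -0.0, 0.001]
ft_force: [0.4, -0.4, -0.7]
grip_width: 0.0853
```

```bash
python3 -c "
from h import *
for n in ('top','scene'):
    im,d=cams.camera(n);cv2.imwrite('pics/%s23.png'%n,im)
    if n=='top': crop(im,320,400,190,275,7,'pics/t23a.png')
    else: crop(im,200,400,110,310,4,'pics/s23a.png')
print(monitor.get_obs()['eef_pos'])"
```

```text
[ 0.30827116 -0.22283836  0.21713428]
```

View pics/t23a.png

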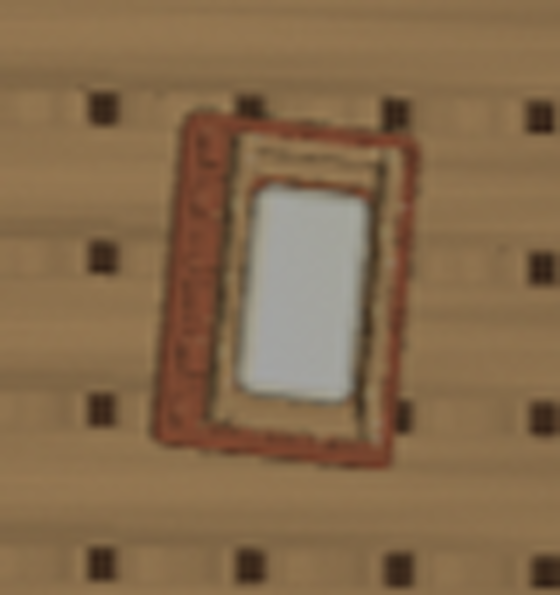

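View pics/s23a.png

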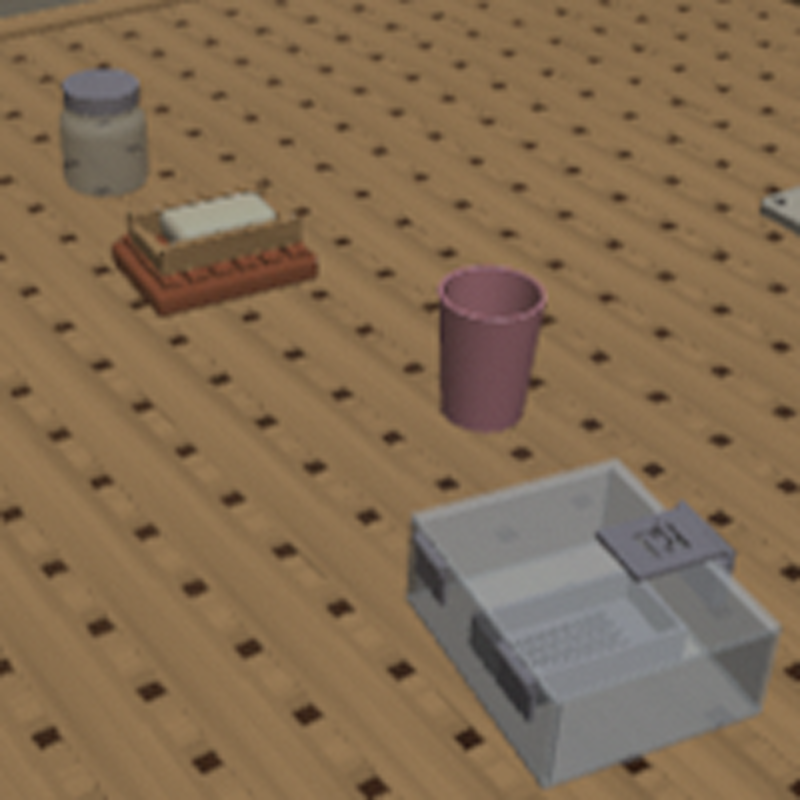

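Run:
```python
from h import *
z=np.load("pics/w22.npz");K,T=z["K"],z["T"]
quad(K,T,[(347,543),(96,543),(84,119),(356,119)],.048,[230,185],4,"rack")
quad(K,T,[(386,511),(54,507),(40,52),(403,56)],.018,[230,185],4,"dish")
q=quad(K,T,[(371,450),(70,450),(60,86),(384,86)],.026,[230,185],4,"ribs near edges")
print("dish from ribs", q.mean(0)+.007*np.array([1,-.096,0]))
K,T=camT("top")
quad(K,T,[(238,133),(386,147),(365,440),(210,428)],.048,[320,190],7,"rack top view")
a=cv2.imread("pics/top0.png");b=cv2.imread("pics/top23.png")
d=cv2.absdiff(a,b).max(2)
for n,(x0,x1,y0,y1) in dict(cup=(250,288,230,272),jar=(408,455,215,250),comb=(90,125,180,250)).items(): print(n,d[y0:y1,x0:x1].max(),d[y0:y1,x0:x1].mean())
```

```text
rack [ 0.5145 -0.241 ] yaw -0.0924 sides [np.float64(0.0624), np.float64(0.1095), np.float64(0.0616), np.float64(0.1095)]
dish [ 0.515  -0.2411] yaw -0.0987 sides [np.float64(0.0906), np.float64(0.1272), np.float64(0.0898), np.float64(0.1273)]
ribs near edges [ 0.5069 -0.2402] yaw -0.0993 sides [np.float64(0.079), np.float64(0.0985), np.float64(0.0786), np.float64(0.0985)]
dish from ribs [ 0.51387646 -0.24084117  0.026     ]
rack top view [ 0.5144 -0.2375] yaw -0.0848 sides [np.float64(0.0559), np.float64(0.1099), np.float64(0.0579), np.float64(0.1109)]
cup 4 2.218671679197995
jar 4 2.0601823708206686
comb 4 2.186122448979592
```

```bash
python3 -c "
from workcell import order
print(order.job_done())"
```

```text
the job is handed in; nothing more can be done
None
```

The job is finished and handed in. The steel tray lies flat in the clear box, the door is shut with the hasp flat over the catch, and the rack with its soap is back on the dish. I shut the door before swinging the hasp. The clock stood at about 35 s of the 72 s allowed.

What the last checks showed:

- **Rack on dish:** the wrist view puts the rack centre within about 1 mm of the dish centre. It lies about 0.4° off the dish's direction, with the soap still in it.
- **Disagreement:** the coarser top view put the rack about 3.5 mm off to the side. That view measured the rack's short side about 5 mm too small, so I trusted the wrist view.
- **Door:** its height stayed at 62 mm with 17.6 N of pressing.
- **Hasp:** its top sat at 65.6 mm under 8.9 N, against 66 mm when flat, and the pictures show the catch through its window.
- **Cup, jar and comb:** their patches in the top camera match the first picture, so they did not move.
- **Clearance:** the arm stood clear of everything at hand-in, and no force reading at the end of a move went above about 18 N.

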